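# Stack up a battery protection unit in its clip carrier

## Task

Build up the battery protection unit in the black clip carrier, in this order: the aluminium heat-spreader plate flat on the deck, the amber insulating plate on top of it, the blue protection board on that, pressed down until both red end clips have parted and snapped back over its short edges, and last the white cover, fully down over the four steel guide posts. Lay each part in line with the carrier and let go of it, and leave the spool of solder and the pale tin where they stand.

Things in the scene. Friction and masses are not known exactly. Their poses are not given: they have to be found in the camera images.
- carrier: Clip carrier, fixed: dark grey base plate 96 x 144 (y) x 8 mm. Origin on the bench under its centre, z up, y its long side; a half turn about z changes nothing. Four 8 mm steel guide posts at x, y = +-36 mm, full width to 62 mm height, tapering to 4 mm tips at 68. 60 mm wide parts go down between them with 2 mm play a side; fingers have room on both long sides (|y| < 30 mm, down to the plate).
- carrier_deck (a point): Middle of the carrier's black deck, 44 x 96 (y) mm, flat top 34 mm above the bench; axes as the carrier's. Low black end stops at y = +-52 mm, 44 mm high. Seated, the origins of the parts are above the bench by: spreader 34, insulator 40, board 42, cover 59 mm.
- clip_left (a joint): Red sprung clip arm, 16 mm wide, 63 mm high, at the carrier's +y end, inner face at y = 56.5 mm. Its nose, sloped on top, hooked below (underside 48.8 mm above the bench), reaches in to y = 53 mm. 0 rad = upright, at rest; grows to 0.3 as the nose is pushed out (about 1.2 N); springs back. A board going in opens it about 0.06 rad. Hinge at the foot, 12 mm high.
- clip_right (a joint): The same sprung clip arm, mirrored, at the carrier's -y end: 0 rad = upright and at rest, grows as the nose is pushed outward.
- spreader: Aluminium heat-spreader plate, silver-grey with three long grooves and four holes, 60 (x) x 100 (y) x 6 mm, lying flat, about 0.1 kg. Origin: centre of its underside. Grip across the 60 mm, at mid length.
- insulator: Amber rigid insulating plate, corners notched out (13 x 7 mm, for the board's feet), 60 (x) x 100 (y) x 5 mm, lying flat. Origin: centre of its underside. Grip across the 60 mm, at mid length.
- board: Blue protection circuit board, 60 (x) x 110 (y) mm, 0.08 kg. Origin under its centre, level with the soles of its four feet (x +-25, y +-50 mm); the bare board is 3 to 6 mm above that, components reach 15 mm. Grip the bare board across the 60 mm, at mid length. Seated, it lies on the insulator, short edges under both clip noses; pressing it past them, still gripped, takes about 5 to 10 N.
- cover: White square cover 88 x 88 mm, open below, vent slots beside a raised grip rib. Origin: centre of the skirt's lower rim. Skirt 2.5 mm thick, 9 mm deep inside; top face at 12 mm; rib 12 (x) x 60 (y) mm, top at 29 mm. Grip the rib across its 12 mm. Seated, it lies on the four post tips, the skirt outside the posts with 1.5 mm play a side; any quarter turn fits.
- flux_tin: Bystander: low round tin, white below with a pale grey-green press lid, 52 mm across, 32 mm high. Origin: centre of its underside. Leave it standing where it is.
- solder_spool: Bystander: spool of solder wire with dark flanges, standing upright, 54 mm across, 46 mm high. Origin: centre of its underside. Leave it standing where it is.

How it is judged (in metres and radians):
On the way, in this order (a step that is already met when the one before it is completed fails the run):
1. the aluminium plate lies flat on the carrier's deck (z of spreader in the frame of carrier between 0.0322 and 0.0358 m and x of spreader in the frame of carrier between -0.006 and 0.006 m and y of spreader in the frame of carrier between -0.006 and 0.006 m and angle between spreader's own z axis and vertical below 0.04 rad and angle between the y axis of spreader and the y axis of carrier, either way round below 0.12 rad), for 0.2 s.
2. the amber insulating plate lies flat on the aluminium plate, which is still in place (all of step 1 and z of insulator in the frame of carrier between 0.0382 and 0.0418 m and x of insulator in the frame of carrier between -0.006 and 0.006 m and y of insulator in the frame of carrier between -0.006 and 0.006 m and angle between insulator's own z axis and vertical below 0.04 rad and angle between the y axis of insulator and the y axis of carrier, either way round below 0.12 rad), for 0.2 s.
3. the board lies on the insulating plate with both clips snapped over its short edges (z of board in the frame of carrier between 0.0402 and 0.0438 m and x of board in the frame of carrier between -0.006 and 0.006 m and y of board in the frame of carrier between -0.006 and 0.006 m and angle between each of board, insulator's own z axis and vertical below 0.04 rad and value of joint each of clip_left, clip_right below 0.04 rad and angle between the y axis of each of board, insulator and the y axis of carrier, either way round below 0.12 rad and z of insulator in the frame of carrier between 0.0382 and 0.0418 m and x of insulator in the frame of carrier between -0.006 and 0.006 m and y of insulator in the frame of carrier between -0.006 and 0.006 m), for 0.2 s.
4. the cover is fully down over the four posts (z of cover in the frame of carrier between 0.0572 and 0.0608 m and x of cover in the frame of carrier between -0.006 and 0.006 m and y of cover in the frame of carrier between -0.006 and 0.006 m and angle between each of cover, board's own z axis and vertical below 0.04 rad and z of board in the frame of carrier between 0.0402 and 0.0438 m and x of board in the frame of carrier between -0.006 and 0.006 m and y of board in the frame of carrier between -0.006 and 0.006 m and value of joint each of clip_left, clip_right below 0.04 rad and angle between the y axis of board and the y axis of carrier, either way round below 0.12 rad), for 0.2 s.
At the end, for the whole second after the job is handed in: From the deck up: aluminium plate, amber plate, board, cover, each level and at its seated height within 1.8 mm, centred on the carrier within 6 mm in x and in y; the two plates and the board in line with the carrier within 0.12 rad; both clips closed over the board (under 0.04 rad); all at rest (all of step 2 and all of step 4 and linear speed of each of spreader, insulator, board, cover below 0.02 m/s); the robot touches nothing.
It fails at once if the spool of solder or the pale tin is moved by more than 25 mm or tipped over (distance of any of flux_tin, solder_spool from where it was at the start of the episode above 0.025 m or angle between any of flux_tin, solder_spool's own z axis and vertical above 0.5 rad).
It also fails if it takes over 112 s, if anything falls off the work surface, if the arm or the gripper's body presses on something with over 40 N, if the wrist force passes 120 N, or if a joint passes its speed limit or range.

## Robot

A 6-joint arm with a two-finger parallel gripper is mounted at the origin on the work surface; the furniture and walls round the work are solid. World frame = base frame: x ahead of the robot, y to its left, z up, the work surface at z = 0. Lengths are in m, angles in degrees, forces in N, time in s.
With the tool pointing down it reaches from about 0.275 to 0.725 m from the base axis. Payload 15.9 kg.
Tool frame: the origin (TCP) lies at the very end of the fingers, on their centre line; the grasp point (between the pads) lies 19 mm behind it; z points along the fingers, x is the direction in which the jaws open and shut, and the axes are right-handed (so a half turn about z gives the same grasp; the last joint's range is limited). The gripper opens to 85 mm and grips with 20 to 120 N. Pads are 22 mm wide; open, the fingers measure 114 mm over their backs; the gripper's body (76 mm by 85 mm) begins 54 mm behind the grasp point. The pads swing forward as they close: fully open they stand 13 mm farther back than shut.
Start: joints at [64.286, 12.198, -1.971, 75.831, 0, 90], TCP at [0.217, 0.45, 0.231] pointing down, gripper open.
Joint ranges: [-170.91, 170.91], [-42.67, 98.43], [-65.05, 77.54], [-120.47, 116.71], [-90, 82.35], [-180, 180]. Speed limits (degrees/s): [108.29, 108.29, 136.94, 147.25, 180, 180].

## Interface

Orientations are given as a 3x3 rotation matrix whose columns are the frame's x, y, z axes.
In Python, from bench import arm gives the robot as it stands.
- The arm moves only by the tool arm_command, never from a script. Its arguments are lists of equal length, an entry for each row: "twist": the turn, a rotation vector about the tool's x, y, z in degrees, a list of three; "travel": the shift along the tool's x, y, z in m, a list of three; "gripper": the closure in counts, from 0 (fully open) to 255 (shut). In form: {"twist": [[wx, wy, wz], ...], "travel": [[dx, dy, dz], ...], "gripper": [gripper, ...]}. A call has 1 to 5 rows; each row is the pose to reach, as a shift and turn from the pose measured when the call began, along the tool's axes at that moment; what a row does not reach only later rows make up. A row lasts 1/12 s, in which the tool goes at most 41.7 mm and 7.16 degrees, less where a joint would pass 70% of its speed; a pose out of reach is approached as far as the arm can. A call with a gripper value outside its range is refused whole. The fingers move at their own pace and stop on an object; the grip force is fixed at half the most. Time passes only in rows, so rows that repeat a pose let the fingers close. It gives the time, the measured TCP pose, the force and the opening at its end, in the units of the state.
- arm.observe(): the state, without advancing time (a new reading comes with each control period).
- arm.snapshot(name): name is "scene" or "top"; returns the picture (420x560x3 uint8, red, green, blue); there is no depth.
- arm.camera_model(name): a dict with "vfov" (degrees; the focal length in pixels is half the picture's height over the tangent of half this angle, whatever the lens; pixels are square), "cx", "cy" (the principal point, pixels), "k1" (the pictures are not rectified: a ray, as slopes to the right and down, at radius r is drawn at 1 + k1 r^2 times it, then the intrinsics apply), "extrinsics" (4x4, takes a point from world to camera coordinates). Camera axes: x right, y down, z forward; pixel columns grow to the right and rows downward; lengths in m; the calibration is good to about 2 mm. A picture is of the moment at which its call begins. camera_model takes no time and is no camera call.
- arm.finish_job(): hands the job in, once; it reports no verdict.
The state is a dict: "time_s": time; "joint_positions": joint angles; "joint_velocities": joint speeds; "joint_efforts": joint torques, N m; "eef_pos": TCP position; "ee_rot": TCP orientation; "contact_force": force on the tool from outside, world axes, zero at the start; "ft_torque": the same for the moment, N m; "finger_gap": finger opening in m.
Only numpy, scipy, OpenCV 4.12 (cv2) and the standard library are available. Lean on these libraries where they do the work, as an engineer would, in place of code of your own. Each camera call takes 0.05 s, during which the arm holds its last target. There are 200 camera calls.

## Working session

There is one attempt and no reset: what is moved stays moved. The work goes in short steps, Python scripts to look and compute and a tool call to move; the robot and the scene stay as the last step left them, time stands still between calls to the robot, and variables do not carry over. Pictures are saved under pics/ and viewed, on a budget of 18 in all, crops included, one or two more only if the job needs it, and the job is handed in when it is done.

Besides the shell and the picture viewer there is one more tool, called as a command line: name --argument value ..., lists and objects as JSON in quotes. arm_command: Moves the arm, as the interface text tells. Its arguments: {"type":"object","properties":{"twist":{"type":"array"},"travel":{"type":"array"},"gripper":{"type":"array"}},"required":["twist","travel","gripper"]}

```bash
ls; mkdir -p pics; python3 - <<'E'
from bench import arm
import cv2
for n in("scene","top"):
    cv2.imwrite(f"pics/{n}0.png",arm.snapshot(n)[:,:,::-1]); print(n,arm.camera_model(n))
print(arm.observe())
E
```

```text
pics
scene {'vfov': 56.24130766848355, 'cx': 278.668635015505, 'cy': 209.84034815621538, 'k1': -0.1009496085667527, 'extrinsics': array([[ 0.7508244 , -0.66045671, -0.00772319, -0.37497099],
       [-0.42492244, -0.47404492, -0.77118243,  0.19613412],
       [ 0.50567147,  0.58230434, -0.63656737,  0.85603528],
       [ 0.        ,  0.        ,  0.        ,  1.        ]])}
top {'vfov': 46.609144316040904, 'cx': 279.0091342424784, 'cy': 212.4791785953659, 'k1': -0.0005927545334994556, 'extrinsics': array([[ 0.00716386, -0.99984535,  0.01606077, -0.07129705],
       [-0.98895185, -0.00946212, -0.1479348 ,  0.43866358],
       [ 0.14806389, -0.01482354, -0.9888667 ,  1.33786363],
       [ 0.        ,  0.        ,  0.        ,  1.        ]])}
{'time_s': 0.1, 'joint_positions': array([ 6.42873965e+01,  1.22219930e+01, -2.00394142e+00,  7.58312720e+01,
       -5.32141796e-05,  8.99995974e+01]), 'joint_velocities': array([ 0.06616624, -0.06238952,  0.17655271, -0.1056638 ,  0.02896952,
        0.02075179]), 'joint_efforts': array([-2.71127283e-04, -6.87251329e+01,  4.87805057e+01,  1.23064133e-02,
       -2.89812351e-05, -4.84867894e-05]), 'eef_pos': array([0.21679761, 0.45021802, 0.23087044]), 'ee_rot': array([[ 4.33850739e-01,  9.00984656e-01, -4.32343895e-04],
       [ 9.00984206e-01, -4.33850954e-01, -8.99979493e-04],
       [-9.98440525e-04,  9.21746740e-07, -9.99999502e-01]]), 'contact_force': array([-0.24318469, -0.30518084, -0.24155373]), 'ft_torque': array([-0.017542  ,  0.00563207, -0.00866876]), 'finger_gap': 0.08557317130768051}
```

View pics/scene0.png

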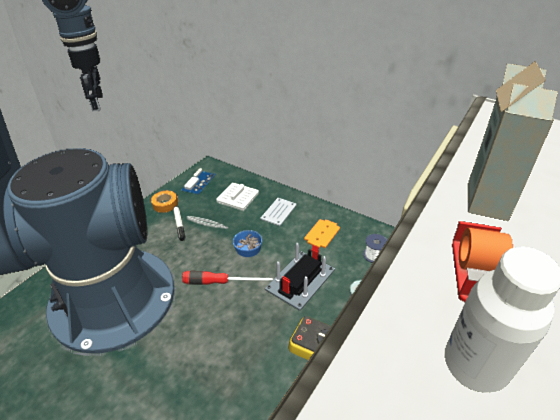

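View pics/top0.png

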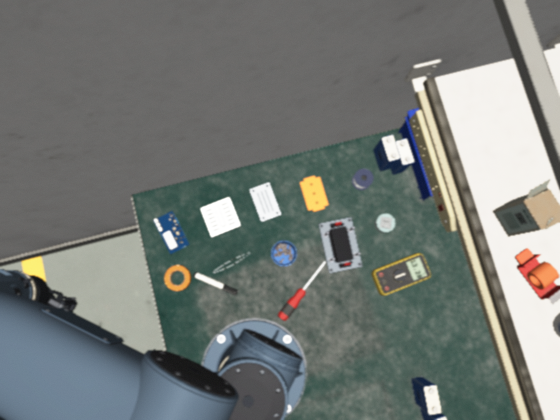

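The scene view shows the carrier at about (300,278) with the parts behind it. The top view shows the board (172,232), cover (220,217), spreader (265,201), insulator (314,193), carrier (340,245), spool (362,178) and tin (386,223).

```bash
python3 - <<'E'
import cv2
a=cv2.imread("pics/top0.png")[160:290,145:410]
cv2.imwrite("pics/c1.png",cv2.resize(a,None,fx=3,fy=3,interpolation=cv2.INTER_CUBIC))
E
cat > h.py <<'E'
import numpy as np, cv2
from bench import arm
def cam(n):
    m=arm.camera_model(n); f=210/np.tan(np.radians(m["vfov"]/2))
    return m,f,m["extrinsics"]
def ray(n,uv):
    m,f,E=cam(n); d=(np.atleast_2d(uv).astype(float)-[m["cx"],m["cy"]])/f
    s=d.copy()
    for _ in range(20): s=d/(1+m["k1"]*(s**2).sum(1,keepdims=True))
    v=np.c_[s,np.ones(len(s))]@E[:3,:3]; c=-E[:3,:3].T@E[:3,3]
    return c,v
def plane(n,uv,z):
    c,v=ray(n,uv); return (c+v*((z-c[2])/v[:,2:]))[:,:2]
def proj(n,P):
    m,f,E=cam(n); q=np.atleast_2d(P)@E[:3,:3].T+E[:3,3]; s=q[:,:2]/q[:,2:]
    return s*(1+m["k1"]*(s**2).sum(1,keepdims=True))*f+[m["cx"],m["cy"]]
def rect(n,mask,z):
    "largest blob of mask -> centre, size, angle of long side (deg) on the plane z"
    cs,_=cv2.findContours(mask.astype(np.uint8),cv2.RETR_EXTERNAL,cv2.CHAIN_APPROX_NONE)
    c=max(cs,key=cv2.contourArea).reshape(-1,2)
    p=plane(n,c,z)
    (x,y),(w,h),a=cv2.minAreaRect((p*1000).astype(np.float32))
    if w>h: w,h,a=h,w,a+90
    # a: direction of w; long side = a+90
    return np.array([x,y])/1000,(w,h),(a+90)%180
E
```

```text
(no output)
```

View pics/c1.png

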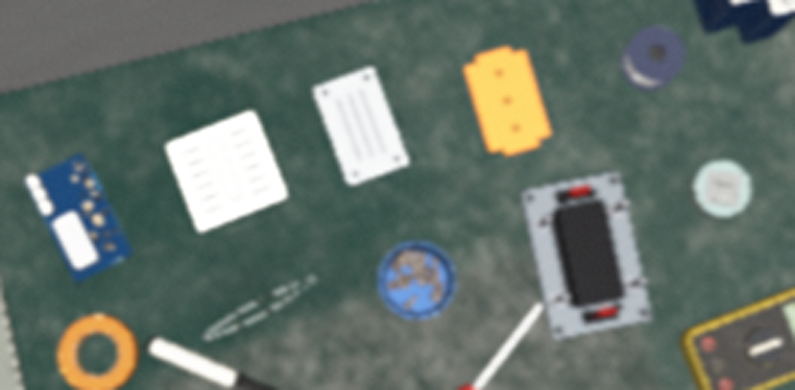

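```bash
cat >> h.py <<'E'
def mask_up(n,roi,fn,k=4,img=None):
    "upsampled rect measure. roi u0,v0,u1,v1"
    im=arm.snapshot(n) if img is None else img
    u0,v0,u1,v1=roi; c=cv2.resize(im[v0:v1,u0:u1],None,fx=k,fy=k,interpolation=cv2.INTER_CUBIC)
    hsv=cv2.cvtColor(c,cv2.COLOR_RGB2HSV).astype(int)
    m=fn(c.astype(int),hsv).astype(np.uint8)
    return cv2.morphologyEx(cv2.morphologyEx(m,cv2.MORPH_CLOSE,np.ones((9,9))),cv2.MORPH_OPEN,np.ones((5,5)))
def measure(n,roi,fn,z,k=4,img=None):
    m=mask_up(n,roi,fn,k,img); cs,_=cv2.findContours(m,cv2.RETR_EXTERNAL,cv2.CHAIN_APPROX_NONE)
    c=max(cs,key=cv2.contourArea).reshape(-1,2)
    uv=(c+.5)/k-.5+np.array(roi[:2])
    p=plane(n,uv,z)
    (x,y),(w,h),a=cv2.minAreaRect((p*1000).astype(np.float32))
    if w>h: w,h,a=h,w,a+90
    return np.round([x,y,w,h,(a+90)%180],1)
val=lambda t:(lambda c,h:h[...,2]>t)
E
python3 - <<'E'
from h import *
im=cv2.imread("pics/top0.png")[:,:,::-1].copy()
for p in [(265,201),(250,180),(220,217),(340,225),(332,262),(314,193),(180,240),(168,228),(300,200),(255,230)]: print(p,im[p[1],p[0]])
M=lambda *a:measure("top",*a,img=im)
print("spreader",M((243,175,288,226),val(140),.006))
print("insul",M((292,168,335,218),lambda c,h:(c[...,0]-c[...,2]>80),.005))
print("cover",M((194,190,246,242),val(150),.012))
B=lambda c,h:(c[...,2]-c[...,0]>35)|(h[...,2]>130)
print("board",M((148,206,192,256),B,.006))
print("carrier",M((314,210,368,280),val(100),.008))
R=lambda c,h:(c[...,0]-c[...,1]>60)
print("red both",[M(r,R,.063) for r in((325,215,350,232),(330,255,360,275))])
E
```

```text
(265, 201) [230 232 233]
(250, 180) [69 90 82]
(220, 217) [255 255 254]
(340, 225) [92 71 74]
(332, 262) [194 200 206]
(314, 193) [235 174  87]
(180, 240) [ 53  79 112]
(168, 228) [ 29  74 122]
(300, 200) [73 95 86]
(255, 230) [61 87 78]
spreader [475.  -27.   66.4 105.3  21.1]
insul [ 501.1 -167.7   64.8  104.3   16.5]
cover [429.5  99.9  94.4  94.7 112.6]
board [385.9 238.6  65.3 116.9  27.8]
carrier [ 353.8 -242.8  153.7  198.7    0.4]
red both [array([ 406.3, -228.8,    8.3,   18.1,  100. ]), array([ 296.5, -252.7,    7.4,   15.8,   90.5])]
```

```bash
python3 - <<'E'
import cv2,numpy as np
a=cv2.imread("pics/top0.png")[210:282,312:372]; b=cv2.imread("pics/scene0.png")[230:310,260:340]
r=lambda i,k:cv2.resize(i,(400,k),interpolation=cv2.INTER_CUBIC)
cv2.imwrite("pics/c2.png",np.hstack([r(a,480),r(b,480)]))
E
```

```text
(no output)
```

View pics/c2.png

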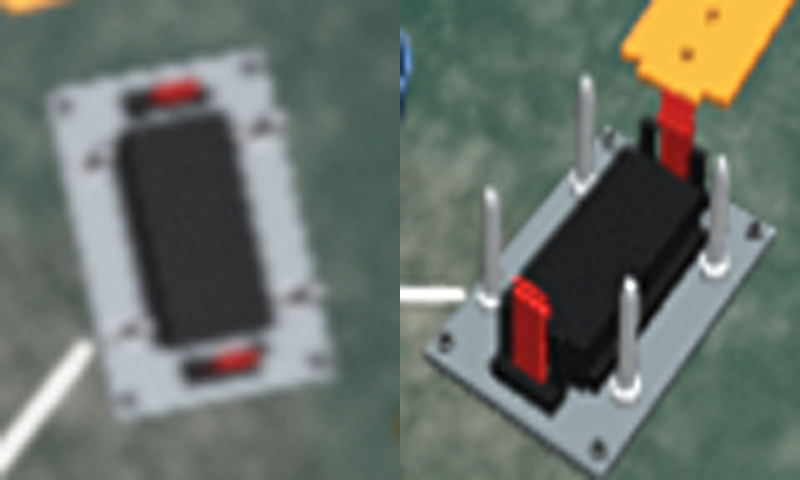

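The crops show the carrier clearly: four post tips in the scene view near (297,243), (278,261), (324,256) and (306,276). The plate corners are visible in both views, with the screwdriver blade beside the plate.

```bash
python3 - <<'E'
from h import *
im=cv2.imread("pics/top0.png")[:,:,::-1].copy(); sc=cv2.imread("pics/scene0.png")[:,:,::-1].copy()
# top plate: clean the shaft with a polygon mask
t=im.copy(); 
cv2.fillPoly(t,[np.array([[311,283],[311,264],[325,260],[329,275],[330,283]])],(70,90,82))
print("plate top",measure("top",(312,208,372,284),lambda c,h:(h[...,2]>125)|((h[...,2]<60)),.008,img=t))
print("black",measure("top",(325,222,358,266),lambda c,h:h[...,2]<70,.036,img=im))
tips=np.array([[297,243.2],[278,261.6],[324,256.5],[305.6,276.6]])-.5
p=plane("scene",tips,.066)*1000; print("tips scene",p,p.mean(0))
d=(p[0]-p[1])+(p[2]-p[3]); print("y ang",np.degrees(np.arctan2(d[1],d[0])),np.linalg.norm(d)/2, np.linalg.norm(p[0]-p[2]))
q=np.array([[425,350],[600,476],[776,234]]); uv=np.c_[(q[:,0]-400)/5+260,q[:,1]/6+230]-.5
c=plane("scene",uv,.008)*1000; print("corners",c,(c[0]+c[2])/2)
d=c[2]-c[1]; print(np.degrees(np.arctan2(d[1],d[0])),np.linalg.norm(d))
ins=measure("scene",(300,205,345,252),lambda c,h:(c[...,0]-c[...,2]>90),.005,img=sc); print("ins scene",ins)
print("spr scene",measure("scene",(255,190,300,228),val(150),.006,img=sc))
print("cov scene",measure("scene",(212,175,264,215),val(150),.012,img=sc))
E
```

```text
plate top [ 348.3 -244.3  102.3  156.8   11.7]
black [ 351.7 -238.4   48.3   90.3   11.5]
tips scene [[ 382.89313727 -194.73087269]
 [ 313.07206548 -208.77076318]
 [ 398.41956526 -264.77323277]
 [ 327.9217147  -279.23728686]] [ 355.57662068 -236.87803888]
y ang 11.482643679421184 71.59237883012014 71.7426105746191
corners [[ 273.61068649 -209.23597499]
 [ 292.4905624  -301.844234  ]
 [ 431.88462502 -274.12047876]] [ 352.74765576 -241.67822687]
11.248636786383768 142.1242811704977
ins scene [ 491.8 -169.4   63.1  126.7   16.6]
spr scene [475.9 -25.7  62.8 105.9  20.8]
cov scene [430.2  98.7  98.4 109.   22.6]
```

```bash
python3 - <<'E'
from h import *
im=cv2.imread("pics/top0.png")[:,:,::-1].copy(); sc=cv2.imread("pics/scene0.png")[:,:,::-1].copy()
t=im.copy(); 
cv2.fillPoly(t,[np.array([[311,283],[311,264],[325,260],[329,275],[330,283]])],(70,90,82))
for th in (110,125,140): print("plate top",th,measure("top",(312,208,372,284),val(th),.008,img=t))
# plate edges line-fits on top image: long & short via hull
R=lambda c,h:(c[...,0]-np.maximum(c[...,1],c[...,2])>50)
for n,rois,img in (("top",((325,215,350,232),(330,255,360,275)),im),("scene",((305,240,322,262),(278,272,295,298)),sc)):
    for r in rois:
        m=mask_up(n,r,R,img=img); ys,xs=np.nonzero(m); 
        print(n,"red",[(np.array([a,b])+.5)/4-.5+r[:2] for a,b in((xs[ys<ys.min()+6].mean(),ys.min()),(xs.mean(),ys.mean()),(xs[ys>ys.max()-6].mean(),ys.max()))])
E
```

```text
plate top 110 [ 351.  -233.2  143.9  215.5  179.8]
plate top 125 [ 348.3 -244.3  102.3  156.8   11.7]
plate top 140 [ 352.7 -242.7   99.1  145.9   11.3]
top red [array([338.36693548, 221.625     ]), array([337.79765625, 223.321875  ]), array([337.2127193, 225.125    ])]
top red [array([347.33266129, 262.125     ]), array([346.90131579, 263.57894737]), array([346.44978632, 265.125     ])]
scene red [array([314.25 , 239.625]), array([314.95801527, 247.13272901]), array([315.45833333, 258.875     ])]
scene red [array([283.7275641, 275.625    ]), array([285.55545326, 284.29553824]), array([287.2380137, 293.125    ])]
```

```bash
cat > go.py <<'E'
"go.py x y z phi [n]: (mm, deg of tool x in world) prints n chained relative moves"
import sys, numpy as np
from scipy.spatial.transform import Rotation as Ro, Slerp
from bench import arm
a=[float(v) for v in sys.argv[1:5]]; n=int(sys.argv[5]) if len(sys.argv)>5 else 1
s=arm.observe(); p=s["eef_pos"]; R=Ro.from_matrix(s["ee_rot"])
ph=np.radians(a[3]); c,d=np.cos(ph),np.sin(ph)
T=Ro.from_matrix([[c,d,0],[d,-c,0],[0,0,-1]]); q=np.array(a[:3])/1000
tw=(R.inv()*T).as_rotvec(degrees=True)
print("now",np.round(p*1000,1),"phi",round(np.degrees(np.arctan2(s["ee_rot"][1,0],s["ee_rot"][0,0])),2),"t",round(s["time_s"],2),"gap",round(s["finger_gap"]*1000,1),"F",np.round(s["contact_force"],1),"J",np.round(s["joint_positions"],0))
for k in range(n):
    Rk=R*Ro.from_rotvec(tw*k/n,degrees=True)
    print("twist",np.round(tw/n,1).tolist(),"travel",np.round(Rk.inv().apply((q-p)/n),4).tolist())
E
python3 go.py 475.5 -26.4 180 -69 4
```

```text
now [216.8 450.2 230.9] phi 64.29 t 0.1 gap 85.6 F [-0.2 -0.3 -0.2] J [64. 12. -2. 76. -0. 90.]
twist [0.0, 0.0, 33.3] travel [-0.0793, 0.11, 0.0128]
twist [0.0, 0.0, 33.3] travel [-0.0058, 0.1354, 0.0128]
twist [0.0, 0.0, 33.3] travel [0.0695, 0.1164, 0.0127]
twist [0.0, 0.0, 33.3] travel [0.122, 0.0591, 0.0127]
```

arm_command --twist '[[0,0,33.3],[0,0,33.3],[0,0,33.3],[0,0,33.3],[0,0,33.3]]' --travel '[[-0.0793,0.11,0.0128],[-0.0793,0.11,0.0128],[-0.0793,0.11,0.0128],[-0.0793,0.11,0.0128],[-0.0793,0.11,0.0128]]' --gripper '[50,50,50,50,50]'

```text
time_s: 0.52
eef_pos: [0.2824, 0.3283, 0.2178]
ee_rot: [[0.863, 0.506, -0.001], [0.506, -0.863, -0.002], [-0.002, 0.001, -1.0]]
contact_force: [0.1, 0.5, 0.6]
finger_gap: 0.0684
```

arm_command --twist '[[0,0,33.3],[0,0,33.3],[0,0,33.3],[0,0,33.3],[0,0,33.3]]' --travel '[[-0.0058,0.1354,0.0128],[-0.0058,0.1354,0.0128],[-0.0058,0.1354,0.0128],[-0.0058,0.1354,0.0128],[-0.0058,0.1354,0.0128]]' --gripper '[50,50,50,50,50]'

```text
time_s: 0.93
eef_pos: [0.3467, 0.2057, 0.2048]
ee_rot: [[0.998, -0.061, -0.001], [-0.061, -0.998, -0.003], [-0.001, 0.003, -1.0]]
contact_force: [-0.7, 1.2, -0.0]
finger_gap: 0.0689
```

arm_command --twist '[[0,0,33.3],[0,0,33.3],[0,0,33.3],[0,0,33.3],[0,0,33.3]]' --travel '[[0.0695,0.1164,0.0127],[0.0695,0.1164,0.0127],[0.0695,0.1164,0.0127],[0.0695,0.1164,0.0127],[0.0695,0.1164,0.0127]]' --gripper '[50,50,50,50,50]'

```text
time_s: 1.35
eef_pos: [0.4098, 0.0825, 0.1917]
ee_rot: [[0.794, -0.608, -0.002], [-0.608, -0.794, -0.004], [0.001, 0.004, -1.0]]
contact_force: [-0.1, 1.0, -0.2]
finger_gap: 0.0687
```

```bash
python3 go.py 475.5 -26.4 120 -69 1
```

```text
now [409.8  82.5 191.7] phi -37.41 t 1.35 gap 68.7 F [-0.1  1.  -0.2] J [ 12.   3. -18.  69.  -0. 139.]
twist [0.2, -0.1, 31.6] travel [0.1183, 0.0462, 0.072]
```

arm_command --twist '[[0.2,-0.1,31.6],[0.2,-0.1,31.6],[0.2,-0.1,31.6],[0.2,-0.1,31.6],[0.2,-0.1,31.6]]' --travel '[[0.1183,0.0462,0.072],[0.1183,0.0462,0.072],[0.1183,0.0462,0.072],[0.1183,0.0462,0.072],[0.1183,0.0462,0.072]]' --gripper '[50,50,50,50,50]'

```text
time_s: 1.77
eef_pos: [0.4756, -0.0294, 0.1172]
ee_rot: [[0.348, -0.937, -0.003], [-0.937, -0.348, -0.001], [-0.001, 0.004, -1.0]]
contact_force: [-0.4, 0.5, -1.1]
finger_gap: 0.0689
```

```bash
python3 go.py 475.5 -26.4 20 -69 1
```

```text
now [475.6 -29.4 117.2] phi -69.61 t 1.77 gap 68.9 F [-0.4  0.5 -1.1] J [ -4.  13. -18.  59.  -0. 156.]
twist [0.2, 0.0, -0.6] travel [-0.0028, -0.0013, 0.0972]
```

arm_command --twist '[[0.2,0,-0.6],[0.2,0,-0.6],[0.2,0,-0.6],[0.2,0,-0.6],[0.2,0,-0.6]]' --travel '[[-0.0028,-0.0013,0.03],[-0.0028,-0.0013,0.06],[-0.0028,-0.0013,0.085],[-0.0028,-0.0013,0.097],[-0.0028,-0.0013,0.097]]' --gripper '[50,50,50,50,50]'

```text
time_s: 2.18
eef_pos: [0.4732, -0.0263, 0.0175]
ee_rot: [[0.358, -0.934, -0.005], [-0.934, -0.358, 0.001], [-0.003, 0.005, -1.0]]
contact_force: [-0.8, -0.5, -0.5]
finger_gap: 0.0687
```

```bash
python3 go.py 475.5 -26.4 3 -69 1; python3 - <<'E'
from h import *
a=arm.snapshot("scene")[160:260,220:330]; b=arm.snapshot("top")[150:250,210:320]
r=lambda i:cv2.resize(i,(400,364),interpolation=cv2.INTER_CUBIC)
cv2.imwrite("pics/c3.png",np.hstack([r(a),r(b)])[:,:,::-1])
E
```

```text
now [473.2 -26.3  17.5] phi -69.02 t 2.18 gap 68.7 F [-0.8 -0.5 -0.5] J [ -3.  18. -27.  45.   0. 156.]
twist [0.3, 0.1, -0.0] travel [0.0009, -0.0022, 0.0145]
```

View pics/c3.png

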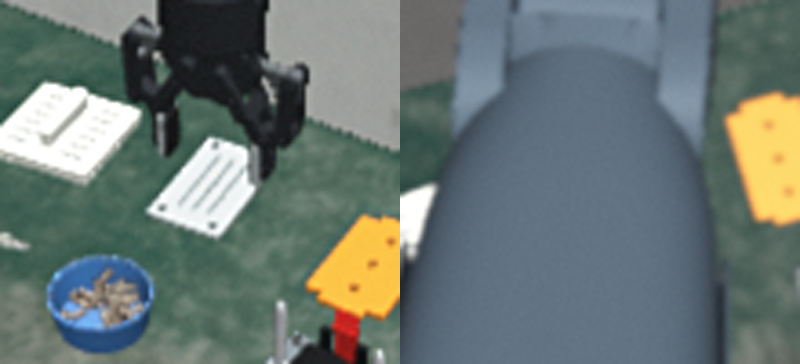

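arm_command --twist '[[0.3,0.1,0],[0.3,0.1,0],[0.3,0.1,0],[0.3,0.1,0],[0.3,0.1,0]]' --travel '[[0.0009,-0.0022,0.004],[0.0009,-0.0022,0.008],[0.0009,-0.0022,0.012],[0.0009,-0.0022,0.015],[0.0009,-0.0022,0.0175]]' --gripper '[38,38,38,38,38]'

```text
time_s: 2.7
eef_pos: [0.4777, -0.0264, 0.0026]
ee_rot: [[0.358, -0.934, 0.005], [-0.934, -0.358, 0.001], [0.001, -0.005, -1.0]]
contact_force: [0.5, 0.5, -0.4]
finger_gap: 0.0728
```

arm_command --twist '[[0,0,0],[0,0,0],[0,0,0],[0,0,0],[0,0,0]]' --travel '[[0,0,0.001],[0,0,0.002],[0,0,0.003],[0,0,0.003],[0,0,0.003]]' --gripper '[38,38,38,38,38]'

```text
time_s: 3.12
eef_pos: [0.4777, -0.0264, -0.0003]
ee_rot: [[0.358, -0.934, 0.005], [-0.934, -0.358, 0.001], [0.001, -0.005, -1.0]]
contact_force: [0.1, -0.6, 0.0]
finger_gap: 0.0728
```

arm_command --twist '[[0,0,0],[0,0,0],[0,0,0],[0,0,0],[0,0,0]]' --travel '[[0,0,0.001],[0,0,0.002],[0,0,0.003],[0,0,0.0035],[0,0,0.0035]]' --gripper '[38,38,38,38,38]'

```text
time_s: 3.53
eef_pos: [0.4776, -0.0264, -0.004]
ee_rot: [[0.358, -0.934, 0.004], [-0.934, -0.358, 0.001], [0.001, -0.004, -1.0]]
contact_force: [-0.1, 0.4, -1.0]
finger_gap: 0.0728
```

arm_command --twist '[[-0.15,0,0],[-0.15,0,0],[-0.15,0,0],[-0.15,0,0],[-0.15,0,0]]' --travel '[[0,0,0],[0,0,0],[0,0,0],[0,0,0],[0,0,0]]' --gripper '[60,90,110,110,110]'

```text
time_s: 3.95
eef_pos: [0.4776, -0.0264, -0.0035]
ee_rot: [[0.358, -0.934, 0.002], [-0.934, -0.358, -0.0], [0.001, -0.002, -1.0]]
contact_force: [-4.4, -0.2, 12.8]
finger_gap: 0.0578
```

arm_command --twist '[[0,0,0],[0,0,0],[0,0,0],[0,0,0],[0,0,0]]' --travel '[[0,0,0],[0,0,0],[0,0,-0.01],[0,0,-0.025],[0,0,-0.035]]' --gripper '[130,130,130,130,130]'

```text
time_s: 4.37
eef_pos: [0.4777, -0.0264, 0.0329]
ee_rot: [[0.358, -0.934, 0.002], [-0.934, -0.358, -0.0], [0.001, -0.002, -1.0]]
contact_force: [0.6, 0.5, -0.6]
finger_gap: 0.0576
```

```bash
python3 go.py 475.5 -26.4 3 -69 1; python3 - <<'E'
from h import *
a=arm.snapshot("scene")[170:250,230:320]
cv2.imwrite("pics/c4.png",cv2.resize(a,(540,480),interpolation=cv2.INTER_CUBIC)[:,:,::-1])
E
```

```text
now [477.7 -26.4  32.9] phi -69.01 t 4.37 gap 57.6 F [ 0.6  0.5 -0.6] J [ -3.  17. -26.  47.  -0. 156.]
twist [-0.1, -0.1, -0.0] travel [-0.0009, 0.0022, 0.0299]
```

View pics/c4.png

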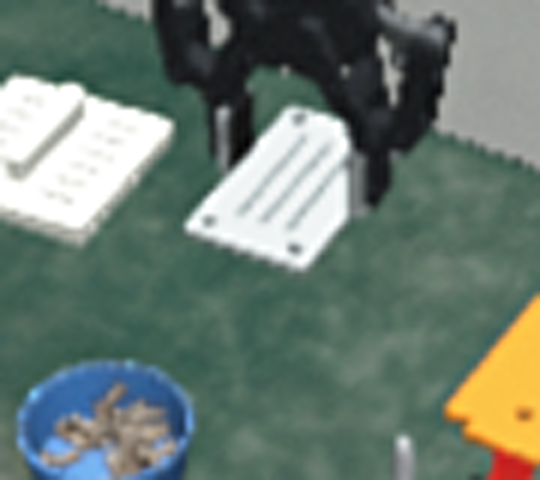

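The view shows the plate gripped at mid-length and lifted level. Its front corners are near crop (190,228) and (303,268).

```bash
python3 go.py 477.7 -26.4 110 -69 1; python3 go.py 354.8 -240.6 110 -78.6 2
```

```text
now [478.9 -26.5  34.5] phi -69.01 t 4.42 gap 57.4 F [3.2 0.  1.6] J [ -3.  17. -26.  47.  -0. 156.]
twist [-0.3, -0.1, -0.0] travel [-0.0004, 0.0007, -0.0755]
now [478.9 -26.5  34.5] phi -69.01 t 4.42 gap 57.4 F [3.2 0.  1.6] J [ -3.  17. -26.  47.  -0. 156.]
twist [-0.1, -0.0, 4.8] travel [0.0778, 0.0961, -0.038]
twist [-0.1, -0.0, 4.8] travel [0.0855, 0.0894, -0.0379]
```

arm_command --twist '[[0,0,0],[0,0,0],[0,0,0]]' --travel '[[0,0,-0.03],[0,0,-0.06],[0,0,-0.076]]' --gripper '[130,130,130]'

```text
time_s: 4.67
eef_pos: [0.4795, -0.0265, 0.1136]
ee_rot: [[0.358, -0.934, 0.008], [-0.934, -0.358, -0.0], [0.003, -0.007, -1.0]]
contact_force: [1.3, 0.1, -0.4]
finger_gap: 0.0573
```

arm_command --twist '[[0,0,1],[0,0,2],[0,0,3],[0,0,4],[0,0,4.8]]' --travel '[[0.015,0.02,0],[0.03,0.04,0],[0.048,0.06,0],[0.065,0.08,0],[0.078,0.096,0]]' --gripper '[130,130,130,130,130]'

```text
time_s: 5.08
eef_pos: [0.4169, -0.135, 0.1134]
ee_rot: [[0.278, -0.961, 0.008], [-0.961, -0.278, -0.001], [0.003, -0.008, -1.0]]
contact_force: [0.0, 0.5, -1.9]
finger_gap: 0.0577
```

arm_command --twist '[[0,0,1],[0,0,2],[0,0,3],[0,0,4],[0,0,4.8]]' --travel '[[0.02,0.02,0],[0.04,0.042,0],[0.06,0.064,0],[0.077,0.08,0],[0.085,0.089,0]]' --gripper '[130,130,130,130,130]'

```text
time_s: 5.5
eef_pos: [0.3539, -0.2434, 0.1132]
ee_rot: [[0.194, -0.981, 0.008], [-0.981, -0.194, -0.002], [0.003, -0.008, -1.0]]
contact_force: [0.4, 0.5, -0.9]
finger_gap: 0.0574
```

```bash
python3 go.py 354.8 -240.6 110 -78.6 1
```

```text
now [ 353.9 -243.4  113.2] phi -78.83 t 5.5 gap 57.4 F [ 0.4  0.5 -0.9] J [-35.   7. -26.  57.   0. 134.]
twist [-0.5, -0.2, -0.2] travel [-0.0026, -0.0014, 0.0032]
```

arm_command --twist '[[-0.4,-0.2,-0.2],[-0.4,-0.2,-0.2],[-0.4,-0.2,-0.2],[-0.4,-0.2,-0.2]]' --travel '[[-0.0026,-0.0014,0.01],[-0.0026,-0.0014,0.018],[-0.0026,-0.0014,0.02],[-0.0026,-0.0014,0.02]]' --gripper '[130,130,130,130]'

```text
time_s: 5.83
eef_pos: [0.3547, -0.2396, 0.0922]
ee_rot: [[0.198, -0.98, -0.0], [-0.98, -0.198, 0.002], [-0.002, 0.0, -1.0]]
contact_force: [0.3, -0.5, -1.6]
finger_gap: 0.0576
```

```bash
python3 go.py 354.8 -240.6 93 -78.6 1; python3 - <<'E'
from h import *
A=arm.snapshot("scene");cv2.imwrite("pics/full5.png",A[:,:,::-1])
a=A[215:315,250:350]
cv2.imwrite("pics/c5.png",cv2.resize(a,(600,600),interpolation=cv2.INTER_CUBIC)[:,:,::-1])
E
```

```text
now [ 354.7 -239.6   92.2] phi -78.56 t 5.83 gap 57.6 F [ 0.3 -0.5 -1.6] J [-34.   8. -27.  54.   0. 134.]
twist [0.0, 0.1, 0.0] travel [0.001, 0.0001, -0.0008]
```

View pics/c5.png

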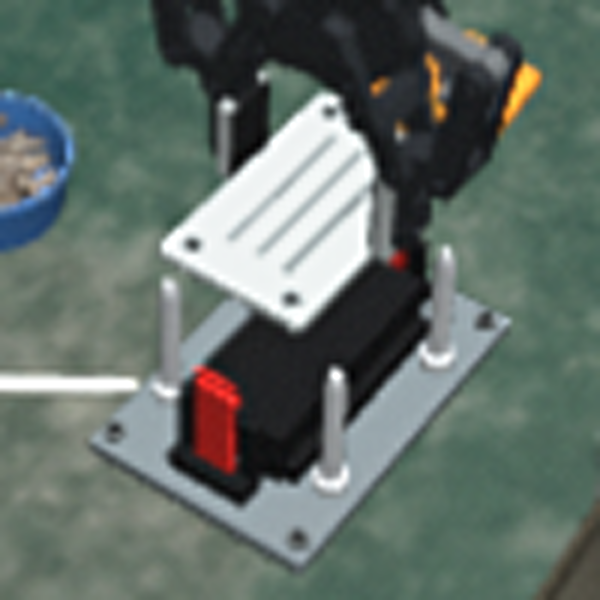

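The plate hovers over the carrier, with three holes at (193,243), (291,298) and (330,111). All four post tips are visible, so I can compare plate and carrier within this one view.

```bash
cat >> h.py <<'E'
def refine(img,uv,dark,r=3):
    "intensity-weighted centroid about uv"
    g=cv2.cvtColor(img,cv2.COLOR_RGB2GRAY).astype(float); u,v=np.round(uv).astype(int)
    w=g[v-r:v+r+1,u-r:u+r+1]; w=(w.max()-w) if dark else (w-w.min()); w=np.clip(w-.5*w.max(),0,None)
    y,x=np.mgrid[-r:r+1,-r:r+1]; return np.array([u+(w*x).sum()/w.sum(),v+(w*y).sum()/w.sum()])
E
python3 - <<'E'
from h import *
A=cv2.imread("pics/full5.png")[:,:,::-1].copy()
o=lambda q:(np.array(q)+.5)/6-.5+[250,215]
holes=[refine(A,o(q),True,2) for q in ((193,243),(291,298),(330,111))]
print(np.array(holes)-[o(q) for q in ((193,243),(291,298),(330,111))])
h=plane("scene",holes,.1017)*1000; pc=(h[1]+h[2])/2; d=h[2]-h[0]
print("plate c",pc,"ang",np.degrees(np.arctan2(d[1],d[0])),h)
t=plane("scene",[o(q) for q in ((170,283),(335,371),(446,251),(228,102))],.068)*1000
d=t[3]-t[0]+t[2]-t[1]; print("carrier",t.mean(0),np.degrees(np.arctan2(d[1],d[0])),np.linalg.norm(d)/2,t)
c=plane("scene",[o(q) for q in ((92,442),(300,569),(511,320))],.008)*1000; print("corners",(c[0]+c[2])/2,np.linalg.norm(c[0]-c[1]),np.linalg.norm(c[2]-c[1]))
E
```

```text
[[-0.13288288  0.22297297]
 [-0.04204893  0.13073394]
 [ 1.73687664 -0.88385827]]
plate c [ 356.3236384  -239.90375798] ang 10.513005768849036 [[ 308.54765094 -227.43962375]
 [ 316.46978909 -268.62969801]
 [ 396.17748771 -211.17781795]]
carrier [ 356.48317554 -229.0993747 ] 25.293375725980358 83.1172608085065 [[ 311.27036037 -212.22268141]
 [ 326.54701938 -281.48819483]
 [ 396.7001468  -267.49391754]
 [ 391.41517559 -155.192705  ]]
corners [ 353.43079593 -241.85969141] 94.03940659996127 144.88143228066403
```

```bash
python3 - <<'E'
from h import *
o=lambda q:(np.array(q)+.5)/6-.5+[250,215]
h=plane("scene",[o(q) for q in ((193,244),(291,299),(330,111))],.1017)*1000; pc=(h[1]+h[2])/2; d=h[2]-h[0]
print("holes c",pc,"ang",np.degrees(np.arctan2(d[1],d[0])),h)
h=plane("scene",[o(q) for q in ((160,247),(298,320),(330,91))],.1017)*1000; pc=(h[1]+h[2])/2; d=h[2]-h[0]
print("corners c",pc,"ang",np.degrees(np.arctan2(d[1],d[0])),np.linalg.norm(d),np.linalg.norm(h[0]-h[1]))
E
```

```text
holes c [ 353.8897727  -239.71367994] ang 11.538789311054446 [[ 308.86083029 -227.50281122]
 [ 316.46563441 -268.75795696]
 [ 391.31391099 -210.66940293]]
corners c [ 355.29899626 -240.03471294] ang 10.317901641912567 101.1550426020107 57.564737876618
```

arm_command --twist '[[0,0,0],[0,0,0],[0,0,0],[0,0,0],[0,0,0]]' --travel '[[0.0003,0.0005,0.012],[0.0003,0.0005,0.025],[0.0003,0.0005,0.038],[0.0003,0.0005,0.048],[0.0003,0.0005,0.052]]' --gripper '[130,130,130,130,130]'

```text
time_s: 6.3
eef_pos: [0.3544, -0.2394, 0.0399]
ee_rot: [[0.2, -0.98, -0.001], [-0.98, -0.2, 0.002], [-0.002, 0.0, -1.0]]
contact_force: [-0.7, 0.6, -1.9]
finger_gap: 0.0574
```

```bash
python3 go.py 354.2 -240.1 31.5 -78.6 1; python3 - <<'E'
from h import *
A=arm.snapshot("scene");cv2.imwrite("pics/full6.png",A[:,:,::-1])
a=A[215:315,250:350]
cv2.imwrite("pics/c6.png",cv2.resize(a,(600,600),interpolation=cv2.INTER_CUBIC)[:,:,::-1])
E
```

```text
now [ 354.4 -239.4   39.9] phi -78.48 t 6.3 gap 57.4 F [-0.7  0.6 -1.9] J [-34.  12. -32.  46.   0. 134.]
twist [0.0, 0.1, 0.1] travel [0.0007, 0.0004, 0.0084]
```

View pics/c6.png

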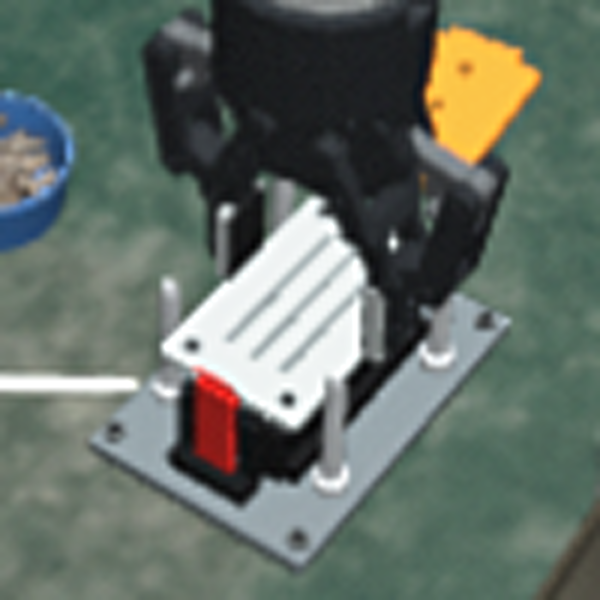

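arm_command --twist '[[0,0,0],[0,0,0],[0,0,0],[0,0,0],[0,0,0]]' --travel '[[0.0005,0.0002,0.002],[0.0005,0.0002,0.004],[0.0005,0.0002,0.006],[0.0005,0.0002,0.008],[0.0005,0.0002,0.0085]]' --gripper '[130,130,130,130,130]'

```text
time_s: 6.77
eef_pos: [0.3543, -0.2399, 0.0312]
ee_rot: [[0.2, -0.98, -0.001], [-0.98, -0.2, 0.002], [-0.002, 0.001, -1.0]]
contact_force: [0.2, 0.6, -0.9]
finger_gap: 0.0579
```

arm_command --twist '[[0,0,0],[0,0,0],[0,0,0],[0,0,0]]' --travel '[[0,0,0.0007],[0,0,0.0014],[0,0,0.002],[0,0,0.002]]' --gripper '[130,130,130,130]'

```text
time_s: 7.1
eef_pos: [0.3544, -0.24, 0.0305]
ee_rot: [[0.199, -0.98, -0.0], [-0.98, -0.199, 0.001], [-0.001, -0.0, -1.0]]
contact_force: [-10.0, 6.9, 32.3]
finger_gap: 0.0576
```

arm_command --twist '[[0,0,0],[0,0,0],[0,0,0],[0,0,0]]' --travel '[[0,0,-0.001],[0,0,-0.001],[0,0,-0.001],[0,0,-0.001]]' --gripper '[130,60,38,38]'

```text
time_s: 7.43
eef_pos: [0.3544, -0.2401, 0.0314]
ee_rot: [[0.199, -0.98, -0.0], [-0.98, -0.199, 0.001], [-0.001, -0.0, -1.0]]
contact_force: [-0.3, 0.6, 0.5]
finger_gap: 0.0724
```

arm_command --twist '[[0,0,0],[0,0,0],[0,0,0],[0,0,0],[0,0,0]]' --travel '[[0,0,-0.003],[0,0,-0.015],[0,0,-0.04],[0,0,-0.07],[0,0,-0.08]]' --gripper '[38,38,38,38,38]'

```text
time_s: 7.85
eef_pos: [0.3554, -0.2408, 0.1147]
ee_rot: [[0.199, -0.98, 0.002], [-0.98, -0.199, -0.0], [0.001, -0.002, -1.0]]
contact_force: [0.9, -0.9, 0.7]
finger_gap: 0.0728
```

```bash
python3 go.py 501.5 -167.5 110 -73.5 1; python3 - <<'E'
from h import *
A=arm.snapshot("scene");cv2.imwrite("pics/full7.png",A[:,:,::-1])
a=A[205:315,250:360]
cv2.imwrite("pics/c7.png",cv2.resize(a,(600,600),interpolation=cv2.INTER_CUBIC)[:,:,::-1])
E
```

```text
now [ 355.4 -240.8  114.7] phi -78.5 t 7.85 gap 72.8 F [ 0.9 -0.9  0.7] J [-34.   7. -25.  57.   0. 134.]
twist [-0.1, -0.1, -5.0] travel [-0.0427, -0.1577, 0.0051]
```

View pics/c7.png

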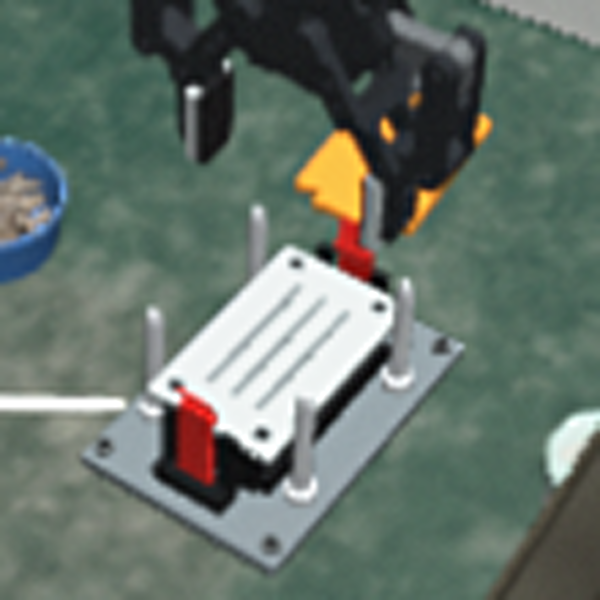

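The spreader lies between the posts and the clips, with its four holes near (177,385), (262,433), (296,263) and (378,307).

```bash
python3 - <<'E'
from h import *
k=600/110
o=lambda q:(np.array(q)+.5)/k-.5+[250,205]
h=plane("scene",[o(q) for q in ((177,385),(262,433),(296,263),(378,307))],.040)*1000
print("plate",h.mean(0),np.degrees(np.arctan2(*((h[2]+h[3]-h[0]-h[1])[::-1]))))
t=plane("scene",[o(q) for q in ((153,311),(305,400),(405,282),(258,208))],.068)*1000
print("tips",t.mean(0),np.degrees(np.arctan2(*((t[2]+t[3]-t[0]-t[1])[::-1]))),np.round(t))
E
python3 go.py 501.5 -167.5 110 -73.5 1
```

```text
plate [ 354.04978899 -240.20475347] 11.574154604765242
tips [ 353.46121954 -240.00800949] 12.567037420481556 [[ 311. -212.]
 [ 324. -285.]
 [ 397. -267.]
 [ 382. -197.]]
now [ 355.9 -241.2  115.2] phi -78.5 t 7.9 gap 72.7 F [ 0.4 -1.1  2.3] J [-34.   7. -25.  57.   0. 134.]
twist [-0.2, -0.1, -5.0] travel [-0.0432, -0.1573, 0.0056]
```

arm_command --twist '[[0,0,-1],[0,0,-2],[0,0,-3],[0,0,-4],[0,0,-5]]' --travel '[[-0.009,-0.035,0],[-0.02,-0.07,0],[-0.03,-0.105,0],[-0.039,-0.14,0],[-0.0427,-0.1577,0]]' --gripper '[38,38,38,38,38]'

```text
time_s: 8.32
eef_pos: [0.5048, -0.1659, 0.115]
ee_rot: [[0.286, -0.958, 0.004], [-0.958, -0.286, -0.001], [0.002, -0.004, -1.0]]
contact_force: [0.3, 0.4, 0.2]
finger_gap: 0.0728
```

```bash
python3 go.py 501.5 -167.5 20 -73.5 1
```

```text
now [ 504.8 -165.9  115. ] phi -73.35 t 8.32 gap 72.8 F [0.3 0.4 0.2] J [-18.  18. -11.  61.   0. 145.]
twist [-0.2, -0.1, 0.1] travel [0.0004, 0.0039, 0.095]
```

```bash
python3 go.py 502.7 -167.3 16 -73.5 1
```

```text
now [ 504.8 -165.9  115. ] phi -73.35 t 8.32 gap 72.8 F [0.3 0.4 0.2] J [-18.  18. -11.  61.   0. 145.]
twist [-0.2, -0.1, 0.1] travel [0.0005, 0.0027, 0.099]
```

arm_command --twist '[[-0.15,0,0],[-0.15,0,0],[-0.15,0,0],[-0.15,0,0],[-0.15,0,0]]' --travel '[[0.0005,0.0027,0.03],[0.0005,0.0027,0.06],[0.0005,0.0027,0.085],[0.0005,0.0027,0.099],[0.0005,0.0027,0.099]]' --gripper '[38,38,38,38,38]'

```text
time_s: 8.73
eef_pos: [0.5003, -0.1664, 0.0126]
ee_rot: [[0.287, -0.958, -0.004], [-0.958, -0.287, 0.0], [-0.001, 0.003, -1.0]]
contact_force: [-0.8, 0.0, -0.3]
finger_gap: 0.0729
```

```bash
python3 go.py 502.7 -167.3 -4 -73.5 1
```

```text
now [ 500.3 -166.4   12.6] phi -73.34 t 8.73 gap 72.9 F [-0.8  0.  -0.3] J [-18.  24. -19.  47.  -0. 145.]
twist [0.2, 0.1, 0.2] travel [0.0016, -0.0021, 0.0166]
```

arm_command --twist '[[0.1,0,0.1],[0.1,0,0.1],[0.1,0,0.1],[0.1,0,0.1],[0.1,0,0.1]]' --travel '[[0.0014,-0.001,0.005],[0.0014,-0.001,0.01],[0.0014,-0.001,0.014],[0.0014,-0.001,0.0165],[0.0014,-0.001,0.0165]]' --gripper '[38,38,38,38,38]'

```text
time_s: 9.15
eef_pos: [0.5017, -0.1675, -0.0039]
ee_rot: [[0.285, -0.959, -0.002], [-0.959, -0.285, 0.001], [-0.001, 0.002, -1.0]]
contact_force: [-0.1, -0.0, -0.0]
finger_gap: 0.0726
```

```bash
python3 go.py 502.7 -167.3 -4 -73.5 1
```

```text
now [ 501.7 -167.5   -3.9] phi -73.45 t 9.15 gap 72.6 F [-0.1 -0.  -0. ] J [-18.  25. -20.  45.  -0. 145.]
twist [0.1, 0.1, 0.0] travel [0.0001, -0.001, 0.0]
```

arm_command --twist '[[0,0,0],[0,0,0],[0,0,0],[0,0,0],[0,0,0]]' --travel '[[0,0,0],[0,0,0],[0,0,0],[0,0,0],[0,0,0]]' --gripper '[60,90,130,130,130]'

```text
time_s: 9.57
eef_pos: [0.502, -0.1676, -0.003]
ee_rot: [[0.285, -0.959, -0.001], [-0.959, -0.285, 0.0], [-0.0, 0.001, -1.0]]
contact_force: [-4.4, 0.7, 12.0]
finger_gap: 0.0574
```

arm_command --twist '[[0,0,0],[0,0,0],[0,0,0],[0,0,0],[0,0,0]]' --travel '[[0,0,0],[0,0,-0.01],[0,0,-0.04],[0,0,-0.075],[0,0,-0.1]]' --gripper '[130,130,130,130,130]'

```text
time_s: 9.98
eef_pos: [0.5024, -0.1678, 0.1003]
ee_rot: [[0.285, -0.959, 0.001], [-0.959, -0.285, -0.0], [0.001, -0.001, -1.0]]
contact_force: [1.1, 0.0, 0.9]
finger_gap: 0.057
```

```bash
python3 go.py 353.7 -240.1 96 -78.5 1
```

```text
now [ 502.4 -167.8  100.3] phi -73.45 t 9.98 gap 57.0 F [1.1 0.  0.9] J [-18.  19. -12.  59.  -0. 145.]
twist [-0.0, -0.0, 5.1] travel [0.027, 0.1632, 0.0042]
```

arm_command --twist '[[0,0,1],[0,0,2],[0,0,3],[0,0,4],[0,0,5.1]]' --travel '[[0.006,0.036,0],[0.012,0.072,0],[0.018,0.108,0],[0.024,0.143,0],[0.027,0.163,0]]' --gripper '[130,130,130,130,130]'

```text
time_s: 10.4
eef_pos: [0.3512, -0.2408, 0.101]
ee_rot: [[0.197, -0.98, 0.001], [-0.98, -0.197, -0.001], [0.001, -0.001, -1.0]]
contact_force: [-0.2, -0.6, -0.1]
finger_gap: 0.057
```

```bash
python3 go.py 353.7 -240.1 94 -78.5 1
```

```text
now [ 351.2 -240.8  101. ] phi -78.65 t 10.4 gap 57.0 F [-0.2 -0.6 -0.1] J [-34.   8. -27.  55.  -0. 134.]
twist [-0.0, -0.1, -0.1] travel [-0.0002, -0.0026, 0.007]
```

arm_command --twist '[[0,0,-0.1],[0,0,-0.1],[0,0,-0.1],[0,0,-0.1]]' --travel '[[-0.0002,-0.0015,0.005],[-0.0002,-0.0015,0.009],[-0.0002,-0.0015,0.009],[-0.0002,-0.0015,0.009]]' --gripper '[130,130,130,130]'

```text
time_s: 10.73
eef_pos: [0.3533, -0.24, 0.0921]
ee_rot: [[0.2, -0.98, 0.001], [-0.98, -0.2, -0.001], [0.001, -0.001, -1.0]]
contact_force: [0.2, 0.2, -0.4]
finger_gap: 0.0574
```

```bash
python3 go.py 353.7 -240.1 94 -78.5 1; python3 - <<'E'
from h import *
A=arm.snapshot("scene");cv2.imwrite("pics/full8.png",A[:,:,::-1])
a=A[215:315,250:350]
cv2.imwrite("pics/c8.png",cv2.resize(a,(600,600),interpolation=cv2.INTER_CUBIC)[:,:,::-1])
E
```

```text
now [ 353.3 -240.    92.1] phi -78.49 t 10.73 gap 57.4 F [ 0.2  0.2 -0.4] J [-34.   8. -28.  54.  -0. 134.]
twist [-0.0, -0.1, 0.0] travel [0.0001, -0.0003, -0.0019]
```

View pics/c8.png

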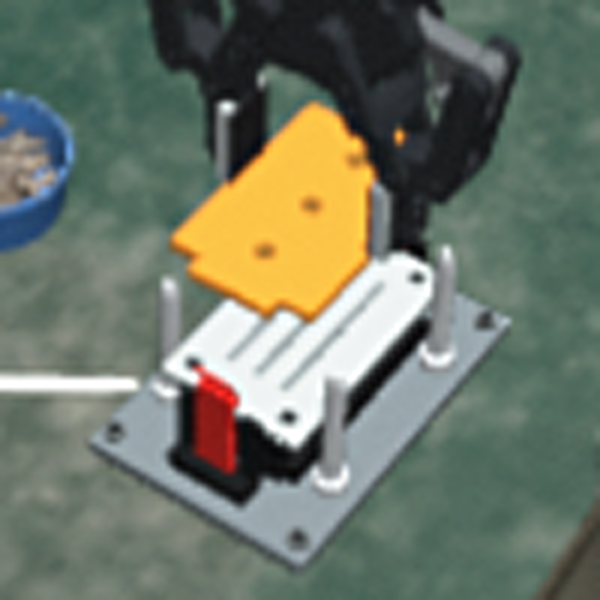

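The amber plate is held over the carrier with its centre hole at about (312,204). The end holes are at (264,251) and (355,159).

```bash
python3 - <<'E'
from h import *
o=lambda q:(np.array(q)+.5)/6-.5+[250,215]
h=plane("scene",[o(q) for q in ((264,251),(312,204),(355,159))],.1001)*1000
d=h[2]-h[0];print(h,h[[0,2]].mean(0),np.degrees(np.arctan2(d[1],d[0])))
E
```

```text
[[ 325.96495921 -245.22300183]
 [ 354.18447795 -239.80726496]
 [ 381.54777981 -233.70795348]] [ 353.75636951 -239.46547766] 11.704348581305984
```

arm_command --twist '[[0,0,0],[0,0,0],[0,0,0],[0,0,0],[0,0,0]]' --travel '[[0.0003,0,0.012],[0.0003,0,0.025],[0.0003,0,0.038],[0.0003,0,0.046],[0.0003,0,0.048]]' --gripper '[130,130,130,130,130]'

```text
time_s: 11.2
eef_pos: [0.3534, -0.2396, 0.043]
ee_rot: [[0.201, -0.98, -0.001], [-0.98, -0.201, 0.0], [-0.0, 0.001, -1.0]]
contact_force: [-0.2, -0.6, -0.5]
finger_gap: 0.0571
```

arm_command --twist '[[0,0,0],[0,0,0],[0,0,0],[0,0,0],[0,0,0]]' --travel '[[0,0,0.002],[0,0,0.004],[0,0,0.005],[0,0,0.006],[0,0,0.0065]]' --gripper '[130,130,130,130,130]'

```text
time_s: 11.62
eef_pos: [0.3537, -0.2398, 0.037]
ee_rot: [[0.201, -0.98, -0.0], [-0.98, -0.201, -0.0], [0.0, 0.0, -1.0]]
contact_force: [-3.8, 2.2, 18.4]
finger_gap: 0.0571
```

arm_command --twist '[[0,0,0],[0,0,0],[0,0,0],[0,0,0]]' --travel '[[0,0,-0.0005],[0,0,-0.0005],[0,0,-0.0005],[0,0,-0.0005]]' --gripper '[130,60,38,38]'

```text
time_s: 11.95
eef_pos: [0.3538, -0.2399, 0.0376]
ee_rot: [[0.201, -0.98, 0.0], [-0.98, -0.201, -0.0], [0.0, -0.0, -1.0]]
contact_force: [-0.3, 0.8, -0.4]
finger_gap: 0.0729
```

arm_command --twist '[[0,0,0],[0,0,0],[0,0,0],[0,0,0],[0,0,0]]' --travel '[[0,0,-0.003],[0,0,-0.015],[0,0,-0.04],[0,0,-0.07],[0,0,-0.1]]' --gripper '[38,38,38,38,38]'

```text
time_s: 12.37
eef_pos: [0.3532, -0.2395, 0.1388]
ee_rot: [[0.201, -0.98, -0.001], [-0.98, -0.201, 0.0], [-0.0, 0.001, -1.0]]
contact_force: [0.9, 0.1, 0.1]
finger_gap: 0.073
```

```bash
python3 go.py 370 0 150 20 3; python3 - <<'E'
from h import *
A=arm.snapshot("scene");cv2.imwrite("pics/full9.png",A[:,:,::-1])
a=A[205:315,250:360]; b=A[155:205,170:270]
c=np.hstack([cv2.resize(a,(400,400),interpolation=cv2.INTER_CUBIC),np.vstack([cv2.resize(b,(400,200),interpolation=cv2.INTER_CUBIC),np.zeros((200,400,3),np.uint8)])])
cv2.imwrite("pics/c9.png",c[:,:,::-1])
print("board scene",measure("scene",(178,165,218,196),lambda c,h:(c[...,2]-c[...,0]>35)|(h[...,2]>130),.006,img=A))
E
```

```text
now [ 353.2 -239.5  138.8] phi -78.42 t 12.37 gap 73.0 F [0.9 0.1 0.1] J [-34.   6. -23.  61.  -0. 134.]
twist [0.0, 0.0, -32.8] travel [-0.0771, -0.0215, -0.0037]
twist [0.0, 0.0, -32.8] travel [-0.0531, -0.0599, -0.0037]
twist [0.0, 0.0, -32.8] travel [-0.0122, -0.0791, -0.0037]
board scene [391.6 245.   68.2 131.2  30.2]
```

View pics/c9.png

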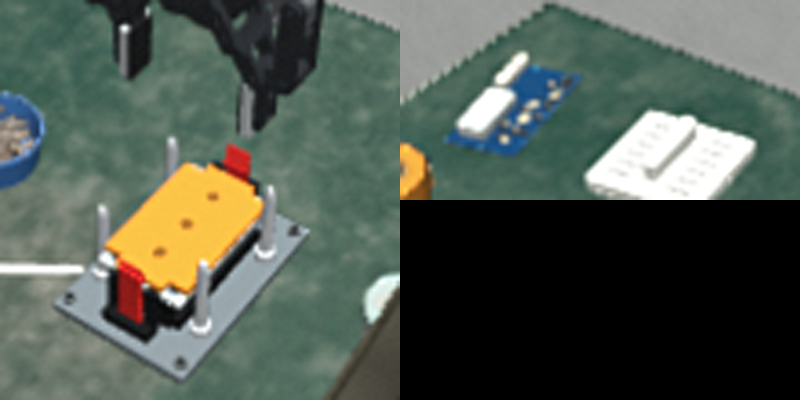

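The amber plate sits flat and in line between the clips. The board's corners in the crop are near (447,140), (520,153) and (580,72), and the cover's rib runs along the same direction as the board.

```bash
python3 - <<'E'
from h import *
o=lambda q:(np.array(q)+.5-[400,0])/4-.5+[170,155]
h=plane("scene",[o(q) for q in ((447,139),(520,152),(580,73))],.006)*1000
print(h,(h[0]+h[2])/2,np.linalg.norm(h[0]-h[1]),np.linalg.norm(h[2]-h[1]),np.degrees(np.arctan2(*((h[2]-h[1])[::-1]))))
im=cv2.imread("pics/top0.png")[:,:,::-1].copy()
for t in (25,35,45): print("blue",measure("top",(148,206,192,256),lambda c,h:(c[...,2]-c[...,0]>t),.006,img=im))
print("tin/spool safe; cover scene",)
E
```

```text
[[326.20967536 239.48828945]
 [358.14139964 189.08608868]
 [448.81875256 245.01612471]] [387.51421396 242.25220708] 59.665876829573136 106.53896593535208 31.666397503221916
blue [384.3 237.7  68.4 115.9  27.8]
blue [384.5 237.9  65.2 113.8  27.4]
blue [384.5 237.8  63.3 111.7  27.8]
tin/spool safe; cover scene
```

arm_command --twist '[[0,0,-32.8],[0,0,-32.8],[0,0,-32.8],[0,0,-32.8],[0,0,-32.8]]' --travel '[[-0.077,-0.0215,-0.004],[-0.077,-0.0215,-0.004],[-0.077,-0.0215,-0.004],[-0.077,-0.0215,-0.004],[-0.077,-0.0215,-0.004]]' --gripper '[38,38,38,38,38]'

```text
time_s: 12.83
eef_pos: [0.3612, -0.1606, 0.1484]
ee_rot: [[0.706, -0.709, 0.006], [-0.709, -0.706, -0.004], [0.007, -0.001, -1.0]]
contact_force: [0.1, -0.1, 0.8]
finger_gap: 0.0729
```

arm_command --twist '[[0,0,-32.8],[0,0,-32.8],[0,0,-32.8],[0,0,-32.8],[0,0,-32.8]]' --travel '[[-0.053,-0.06,-0.004],[-0.053,-0.06,-0.004],[-0.053,-0.06,-0.004],[-0.053,-0.06,-0.004],[-0.053,-0.06,-0.004]]' --gripper '[38,38,38,38,38]'

```text
time_s: 13.25
eef_pos: [0.3663, -0.0799, 0.1524]
ee_rot: [[0.979, -0.204, 0.006], [-0.204, -0.979, -0.004], [0.007, 0.003, -1.0]]
contact_force: [0.2, -0.8, -0.0]
finger_gap: 0.0726
```

arm_command --twist '[[0,0,-32.8],[0,0,-32.8],[0,0,-32.8],[0,0,-32.8],[0,0,-32.8]]' --travel '[[-0.012,-0.079,-0.004],[-0.012,-0.079,-0.004],[-0.012,-0.079,-0.004],[-0.012,-0.079,-0.004],[-0.012,-0.079,-0.004]]' --gripper '[38,38,38,38,38]'

```text
time_s: 13.67
eef_pos: [0.3707, 0.0008, 0.1563]
ee_rot: [[0.93, 0.367, 0.006], [0.367, -0.93, -0.004], [0.004, 0.006, -1.0]]
contact_force: [-0.1, -0.2, -0.1]
finger_gap: 0.0725
```

```bash
python3 go.py 387 238.6 120 117.8 3
```

```text
now [370.7   0.8 156.3] phi 21.53 t 13.67 gap 72.5 F [-0.1 -0.2 -0.1] J [  0.  -2. -28.  63.  -0.  69.]
twist [0.2, 0.0, -32.1] travel [0.0341, -0.0718, 0.0118]
twist [0.2, 0.0, -32.1] travel [0.067, -0.0427, 0.012]
twist [0.2, 0.0, -32.1] travel [0.0794, -0.0006, 0.0121]
```

arm_command --twist '[[0.2,0,-32.1],[0.2,0,-32.1],[0.2,0,-32.1],[0.2,0,-32.1],[0.2,0,-32.1]]' --travel '[[0.034,-0.072,0.01],[0.034,-0.072,0.01],[0.034,-0.072,0.01],[0.034,-0.072,0.01],[0.034,-0.072,0.01]]' --gripper '[38,38,38,38,38]'

```text
time_s: 14.08
eef_pos: [0.3758, 0.081, 0.146]
ee_rot: [[0.586, 0.811, 0.004], [0.811, -0.586, -0.001], [0.001, 0.004, -1.0]]
contact_force: [0.4, 0.2, 0.7]
finger_gap: 0.0727
```

arm_command --twist '[[0.1,0,-32.1],[0.1,0,-32.1],[0.1,0,-32.1],[0.1,0,-32.1],[0.1,0,-32.1]]' --travel '[[0.067,-0.043,0.01],[0.067,-0.043,0.01],[0.067,-0.043,0.01],[0.067,-0.043,0.01],[0.067,-0.043,0.01]]' --gripper '[38,38,38,38,38]'

```text
time_s: 14.5
eef_pos: [0.38, 0.1611, 0.136]
ee_rot: [[0.056, 0.998, 0.002], [0.998, -0.056, -0.001], [-0.001, 0.002, -1.0]]
contact_force: [0.4, 0.6, -1.0]
finger_gap: 0.0727
```

```bash
python3 go.py 386.2 238 110 117.7 1
```

```text
now [380.  161.1 136. ] phi 86.77 t 14.5 gap 72.7 F [ 0.4  0.6 -1. ] J [ 23.   4. -25.  60.  -0.  26.]
twist [0.1, 0.1, -30.9] travel [0.0771, 0.0018, 0.0259]
```

arm_command --twist '[[0.1,0,-30.9],[0.1,0,-30.9],[0.1,0,-30.9],[0.1,0,-30.9],[0.1,0,-30.9]]' --travel '[[0.03,0.0018,0.01],[0.055,0.0018,0.02],[0.07,0.0018,0.026],[0.0771,0.0018,0.026],[0.0771,0.0018,0.026]]' --gripper '[38,38,38,38,38]'

```text
time_s: 14.92
eef_pos: [0.386, 0.2393, 0.1095]
ee_rot: [[-0.473, 0.881, -0.0], [0.881, 0.472, -0.001], [-0.001, -0.001, -1.0]]
contact_force: [-0.6, -0.7, -0.3]
finger_gap: 0.0727
```

```bash
python3 go.py 386.2 238 20 117.7 1
```

```text
now [386.  239.3 109.5] phi 118.2 t 14.92 gap 72.7 F [-0.6 -0.7 -0.3] J [ 32.  10. -22.  57.  -0.   4.]
twist [-0.0, 0.1, 0.5] travel [-0.0012, -0.0004, 0.0895]
```

arm_command --twist '[[0,0,0.5],[0,0,0.5],[0,0,0.5],[0,0,0.5],[0,0,0.5]]' --travel '[[-0.0012,-0.0004,0.03],[-0.0012,-0.0004,0.06],[-0.0012,-0.0004,0.08],[-0.0012,-0.0004,0.0895],[-0.0012,-0.0004,0.0895]]' --gripper '[38,38,38,38,38]'

```text
time_s: 15.33
eef_pos: [0.385, 0.2372, 0.0186]
ee_rot: [[-0.465, 0.885, -0.003], [0.885, 0.465, -0.003], [-0.001, -0.004, -1.0]]
contact_force: [-0.1, 0.2, 0.1]
finger_gap: 0.0729
```

```bash
python3 go.py 386.2 238 -3 117.7 1;python3 - <<'E'
from h import *
A=arm.snapshot("scene");cv2.imwrite("pics/full10.png",A[:,:,::-1])
a=A[120:210,160:280]
cv2.imwrite("pics/c10.png",cv2.resize(a,(640,480),interpolation=cv2.INTER_CUBIC)[:,:,::-1])
E
```

```text
now [385.  237.2  18.6] phi 117.69 t 15.33 gap 72.9 F [-0.1  0.2  0.1] J [ 32.  16. -30.  44.  -0.   4.]
twist [-0.2, 0.1, -0.0] travel [0.0002, 0.0015, 0.0216]
```

View pics/c10.png

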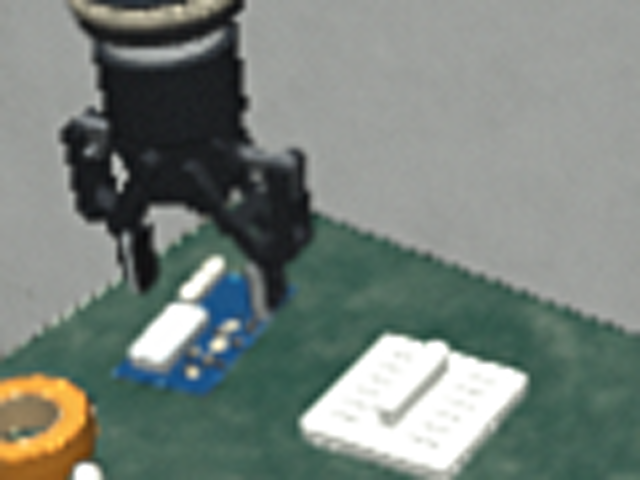

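The open fingers straddle the board, so I descend and close.

arm_command --twist '[[-0.1,0,0],[-0.1,0,0],[-0.1,0,0],[-0.1,0,0],[-0.1,0,0]]' --travel '[[0.0002,0.0005,0.006],[0.0002,0.0005,0.012],[0.0002,0.0005,0.017],[0.0002,0.0005,0.021],[0.0002,0.0005,0.0215]]' --gripper '[38,38,38,38,38]'

```text
time_s: 15.8
eef_pos: [0.3859, 0.2379, -0.0021]
ee_rot: [[-0.465, 0.885, -0.0], [0.885, 0.465, -0.001], [-0.001, -0.001, -1.0]]
contact_force: [-0.2, 0.1, -0.8]
finger_gap: 0.0728
```

arm_command --twist '[[0,0,0],[0,0,0],[0,0,0],[0,0,0],[0,0,0]]' --travel '[[0,0,0],[0,0,0],[0,0,0],[0,0,0],[0,0,0]]' --gripper '[60,90,130,130,130]'

```text
time_s: 16.22
eef_pos: [0.386, 0.238, -0.0014]
ee_rot: [[-0.465, 0.885, 0.0], [0.885, 0.465, -0.001], [-0.001, -0.001, -1.0]]
contact_force: [-3.6, -2.7, 13.2]
finger_gap: 0.0563
```

arm_command --twist '[[0,0,0],[0,0,0],[0,0,0],[0,0,0],[0,0,0]]' --travel '[[0,0,0],[0,0,-0.01],[0,0,-0.04],[0,0,-0.075],[0,0,-0.1]]' --gripper '[130,130,130,130,130]'

```text
time_s: 16.63
eef_pos: [0.3862, 0.2382, 0.1011]
ee_rot: [[-0.465, 0.885, 0.001], [0.885, 0.465, -0.001], [-0.001, 0.001, -1.0]]
contact_force: [0.8, 0.2, 0.5]
finger_gap: 0.0561
```

```bash
python3 go.py 353.7 -240.1 110 101.5 4;python3 - <<'E'
from h import *
A=arm.snapshot("scene");cv2.imwrite("pics/full11.png",A[:,:,::-1])
E
```

```text
now [386.2 238.2 101.1] phi 117.69 t 16.63 gap 56.1 F [0.8 0.2 0.5] J [ 32.  11. -23.  56.  -0.   4.]
twist [0.0, 0.0, 4.0] travel [-0.1021, -0.0628, -0.0021]
twist [0.0, 0.0, 4.0] travel [-0.1063, -0.0554, -0.0022]
twist [0.0, 0.0, 4.0] travel [-0.1099, -0.0478, -0.0022]
twist [0.0, 0.0, 4.0] travel [-0.113, -0.0399, -0.0022]
```

arm_command --twist '[[0,0,1],[0,0,2],[0,0,3],[0,0,4],[0,0,4]]' --travel '[[-0.02,-0.012,-0.002],[-0.048,-0.03,-0.002],[-0.075,-0.047,-0.002],[-0.102,-0.063,-0.002],[-0.102,-0.063,-0.002]]' --gripper '[130,130,130,130,130]'

```text
time_s: 17.1
eef_pos: [0.3789, 0.116, 0.1068]
ee_rot: [[-0.398, 0.917, 0.005], [0.917, 0.398, 0.001], [-0.001, 0.005, -1.0]]
contact_force: [-0.0, 1.2, -1.0]
finger_gap: 0.0566
```

arm_command --twist '[[0,0,1],[0,0,2],[0,0,3],[0,0,4],[0,0,4]]' --travel '[[-0.02,-0.01,-0.002],[-0.05,-0.026,-0.002],[-0.08,-0.042,-0.002],[-0.106,-0.0554,-0.002],[-0.106,-0.0554,-0.002]]' --gripper '[130,130,130,130,130]'

```text
time_s: 17.52
eef_pos: [0.3699, -0.0069, 0.1088]
ee_rot: [[-0.329, 0.944, 0.006], [0.944, 0.329, -0.0], [-0.002, 0.005, -1.0]]
contact_force: [-0.6, 0.2, -1.4]
finger_gap: 0.0562
```

arm_command --twist '[[0,0,1],[0,0,2],[0,0,3],[0,0,4],[0,0,4]]' --travel '[[-0.02,-0.009,-0.002],[-0.05,-0.022,-0.002],[-0.08,-0.035,-0.002],[-0.11,-0.048,-0.002],[-0.11,-0.048,-0.002]]' --gripper '[130,130,130,130,130]'

```text
time_s: 17.93
eef_pos: [0.3606, -0.1307, 0.1111]
ee_rot: [[-0.257, 0.966, 0.006], [0.966, 0.257, -0.002], [-0.004, 0.006, -1.0]]
contact_force: [0.6, 0.2, -1.1]
finger_gap: 0.0558
```

```bash
python3 go.py 353.7 -240.1 105 101.5 1
```

```text
now [ 360.6 -130.7  111.1] phi 104.89 t 17.93 gap 55.8 F [ 0.6  0.2 -1.1] J [-20.   2. -32.  56.   0. -35.]
twist [0.3, 0.2, 3.4] travel [-0.104, -0.0348, 0.0063]
```

arm_command --twist '[[0.2,0.1,1],[0.2,0.1,2],[0.2,0.1,3],[0.2,0.1,3.4],[0.2,0.1,3.4]]' --travel '[[-0.025,-0.009,0],[-0.055,-0.019,0],[-0.085,-0.029,0],[-0.104,-0.0348,0],[-0.104,-0.0348,0]]' --gripper '[130,130,130,130,130]'

```text
time_s: 18.35
eef_pos: [0.3541, -0.2429, 0.1114]
ee_rot: [[-0.196, 0.981, 0.003], [0.981, 0.196, -0.002], [-0.003, 0.003, -1.0]]
contact_force: [0.0, 0.4, -1.4]
finger_gap: 0.0563
```

```bash
python3 go.py 353.7 -240.1 94 101.5 1
```

```text
now [ 354.1 -242.9  111.4] phi 101.32 t 18.35 gap 56.3 F [ 0.   0.4 -1.4] J [-34.   7. -26.  57.  -0. -46.]
twist [0.2, 0.2, -0.2] travel [0.0029, 0.0002, 0.0174]
```

arm_command --twist '[[0.15,0.15,-0.1],[0.15,0.15,-0.1],[0.15,0.15,-0.1],[0.15,0.15,-0.1],[0.15,0.15,-0.1]]' --travel '[[0.002,0,0.01],[0.002,0,0.0174],[0.002,0,0.0174],[0.002,0,0.0174],[0.002,0,0.0174]]' --gripper '[130,130,130,130,130]'

```text
time_s: 18.77
eef_pos: [0.3538, -0.2403, 0.0939]
ee_rot: [[-0.199, 0.98, -0.0], [0.98, 0.199, 0.0], [0.0, -0.0, -1.0]]
contact_force: [0.2, 0.2, -0.8]
finger_gap: 0.056
```

```bash
python3 go.py 353.7 -240.1 94 101.5 1; python3 - <<'E'
from h import *
A=arm.snapshot("scene");cv2.imwrite("pics/full12.png",A[:,:,::-1])
a=A[215:315,250:350]
cv2.imwrite("pics/c12.png",cv2.resize(a,(600,600),interpolation=cv2.INTER_CUBIC)[:,:,::-1])
E
```

```text
now [ 353.8 -240.3   93.9] phi 101.49 t 18.77 gap 56.0 F [ 0.2  0.2 -0.8] J [-34.   8. -27.  54.  -0. -46.]
twist [-0.0, -0.0, -0.0] travel [0.0002, -0.0, -0.0001]
```

View pics/c12.png

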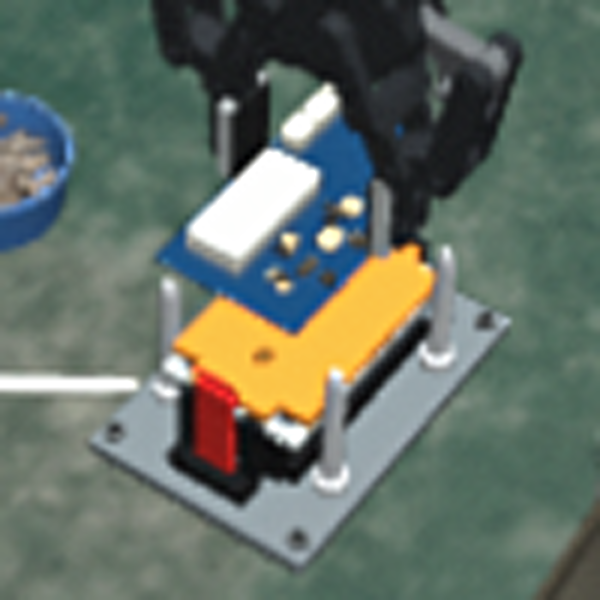

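The board is held over the carrier, and its front short-edge corners are at about (157,261) and (297,330).

```bash
python3 - <<'E'
from h import *
o=lambda q:(np.array(q)+.5)/6-.5+[250,215]
for z,q,L in ((.1013,((157,260),(297,329)),55),(.1017,((160,247),(298,320)),50)):
    h=plane("scene",[o(p) for p in q],z)*1000; d=h[1]-h[0]; a=np.arctan2(d[1],d[0])+np.pi/2
    print(h,np.linalg.norm(d),np.degrees(a),h.mean(0)+L*np.array([np.cos(np.radians(11.5)),np.sin(np.radians(11.5))]))
E
```

```text
[[ 294.82243841 -224.64670076]
 [ 308.91651134 -279.64883572]] 56.779201667471185 14.372559567162657 [ 355.76533363 -241.18253184]
[[ 299.39807704 -220.97407721]
 [ 311.68063849 -277.21318932]] 57.564737876618 12.319889172855415 [ 354.53559299 -239.12523654]
```

```bash
python3 - <<'E'
from h import *
def lines(f,mask,z,lab):
    A=cv2.imread(f)[:,:,::-1].copy()[215:315,250:350]; c=cv2.resize(A,None,fx=6,fy=6,interpolation=cv2.INTER_CUBIC).astype(int)
    m=mask(c); o=lambda q:(np.array(q)+.5)/6-.5+[250,215]
    F=[(x,np.nonzero(m[:360,x])[0].max()) for x in range(180,280,4)]
    out=[]
    for P in (F,):
        P=np.array(P); w=plane("scene",o(P),z)*1000
        vx,vy,x0,y0=cv2.fitLine(w.astype(np.float32),cv2.DIST_HUBER,0,.01,.01).ravel(); out.append((round(np.degrees(np.arctan2(vy,vx))%180-90,2),x0,y0))
    R=[(np.nonzero(m[y,:400])[0].max(),y) for y in range(*((275,318,3)))]
    w=plane("scene",o(np.array(R)),z)*1000
    vx,vy,x0,y0=cv2.fitLine(w.astype(np.float32),cv2.DIST_HUBER,0,.01,.01).ravel(); out.append((round(np.degrees(np.arctan2(vy,vx)),2),x0,y0))
    print(lab,out)
lines("pics/full12.png",lambda c:(c[...,2]-c[...,0]>40),.0985,"board")
lines("pics/full5.png",lambda c:(c.min(2)>150),.0957,"spreader")
lines("pics/full8.png",lambda c:(c[...,0]-c[...,2]>80),.0951,"insul")
E
```

```text
board [(np.float32(14.8), np.float32(303.5422), np.float32(-253.52298)), (np.float32(10.5), np.float32(327.9345), np.float32(-274.30057))]
spreader [(np.float32(-82.02), np.float32(298.247), np.float32(-260.69733)), (np.float32(11.39), np.float32(330.52887), np.float32(-273.17874))]
insul [(np.float32(11.8), np.float32(305.98825), np.float32(-249.04924)), (np.float32(11.74), np.float32(334.9278), np.float32(-273.3986))]
```

arm_command --twist '[[0,0,0],[0,0,0],[0,0,0],[0,0,0],[0,0,0]]' --travel '[[0,-0.0015,0.008],[0,-0.0015,0.018],[0,-0.0015,0.028],[0,-0.0015,0.035],[0,-0.0015,0.036]]' --gripper '[130,130,130,130,130]'

```text
time_s: 19.23
eef_pos: [0.3517, -0.2402, 0.0569]
ee_rot: [[-0.199, 0.98, -0.001], [0.98, 0.199, 0.001], [0.001, -0.001, -1.0]]
contact_force: [-1.0, 0.7, -1.3]
finger_gap: 0.0559
```

arm_command --twist '[[0,0,0],[0,0,0],[0,0,0],[0,0,0],[0,0,0]]' --travel '[[0,0,0.002],[0,0,0.004],[0,0,0.006],[0,0,0.008],[0,0,0.008]]' --gripper '[130,130,130,130,130]'

```text
time_s: 19.65
eef_pos: [0.3519, -0.2404, 0.0488]
ee_rot: [[-0.199, 0.98, -0.001], [0.98, 0.199, 0.0], [0.001, -0.001, -1.0]]
contact_force: [0.7, 0.0, -1.2]
finger_gap: 0.0562
```

```bash
python3 go.py 352.3 -240.4 45 101.5 1; python3 - <<'E'
from h import *
A=arm.snapshot("scene");cv2.imwrite("pics/full13.png",A[:,:,::-1])
a=A[215:315,250:350]
cv2.imwrite("pics/c13.png",cv2.resize(a,(600,600),interpolation=cv2.INTER_CUBIC)[:,:,::-1])
E
```

```text
now [ 351.9 -240.4   48.8] phi 101.48 t 19.65 gap 56.2 F [ 0.7  0.  -1.2] J [-34.  11. -32.  48.  -0. -46.]
twist [-0.0, -0.0, -0.0] travel [-0.0001, 0.0004, 0.0038]
```

View pics/c13.png

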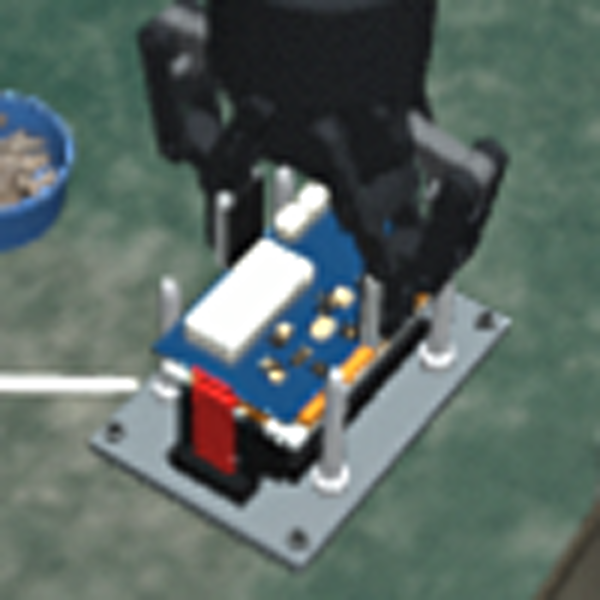

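The board is between the posts, just above the clip noses, with no contact force yet. I press on.

arm_command --twist '[[0,0,0],[0,0,0],[0,0,0],[0,0,0],[0,0,0]]' --travel '[[0,0.0003,0.001],[0,0.0003,0.002],[0,0.0003,0.003],[0,0.0003,0.004],[0,0.0003,0.004]]' --gripper '[130,130,130,130,130]'

```text
time_s: 20.12
eef_pos: [0.352, -0.2403, 0.0447]
ee_rot: [[-0.199, 0.98, -0.001], [0.98, 0.199, 0.0], [0.001, -0.001, -1.0]]
contact_force: [-0.8, -1.0, -0.4]
finger_gap: 0.0562
```

arm_command --twist '[[0,0,0],[0,0,0],[0,0,0],[0,0,0],[0,0,0]]' --travel '[[0,0,0.001],[0,0,0.002],[0,0,0.003],[0,0,0.0035],[0,0,0.0035]]' --gripper '[130,130,130,130,130]'

```text
time_s: 20.53
eef_pos: [0.3519, -0.2402, 0.0411]
ee_rot: [[-0.199, 0.98, -0.002], [0.98, 0.199, 0.001], [0.001, -0.001, -1.0]]
contact_force: [0.6, -0.5, -0.8]
finger_gap: 0.0563
```

arm_command --twist '[[0,0,0],[0,0,0],[0,0,0],[0,0,0],[0,0,0]]' --travel '[[0,0,0.001],[0,0,0.002],[0,0,0.003],[0,0,0.003],[0,0,0.003]]' --gripper '[130,130,130,130,130]'

```text
time_s: 20.95
eef_pos: [0.3522, -0.2404, 0.0402]
ee_rot: [[-0.199, 0.98, -0.0], [0.98, 0.199, -0.0], [-0.0, -0.0, -1.0]]
contact_force: [-16.3, 11.4, 61.4]
finger_gap: 0.0561
```

```bash
python3 go.py 352.3 -240.4 38 101.5 1; python3 - <<'E'
from h import *
A=arm.snapshot("scene");cv2.imwrite("pics/full14.png",A[:,:,::-1])
a=A[235:305,255:345]
cv2.imwrite("pics/c14.png",cv2.resize(a,(720,560),interpolation=cv2.INTER_CUBIC)[:,:,::-1])
E
```

```text
now [ 352.2 -240.4   40.2] phi 101.48 t 20.95 gap 56.1 F [-16.3  11.4  61.4] J [-34.  11. -32.  46.  -0. -46.]
twist [-0.0, 0.0, -0.0] travel [-0.0, 0.0001, 0.0022]
```

View pics/c14.png

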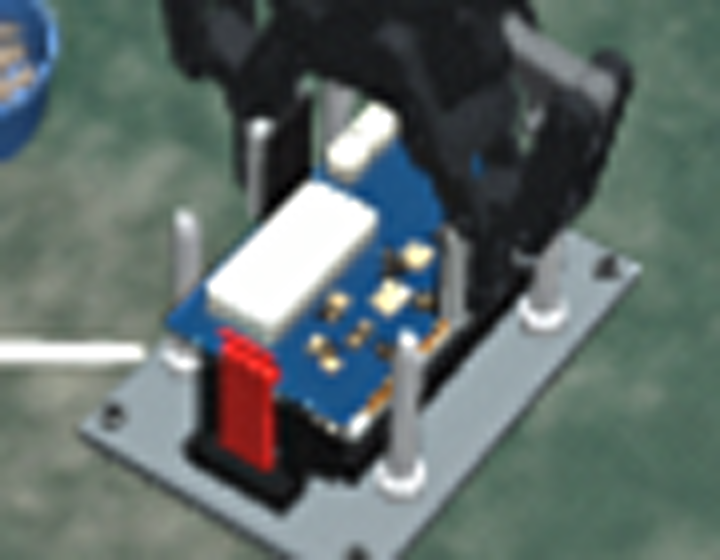

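The hard stop at TCP z = 40.2 mm matches the expected seated height (40.6), and the front clip's nose appears over the edge. I release and look.

arm_command --twist '[[0,0,0],[0,0,0],[0,0,0],[0,0,0]]' --travel '[[0,0,0],[0,0,0],[0,0,0],[0,0,0]]' --gripper '[130,60,38,38]'

```text
time_s: 21.33
eef_pos: [0.3521, -0.2404, 0.0401]
ee_rot: [[-0.199, 0.98, -0.0], [0.98, 0.199, -0.0], [-0.0, -0.0, -1.0]]
contact_force: [0.1, -0.0, -0.3]
finger_gap: 0.0728
```

arm_command --twist '[[0,0,0],[0,0,0],[0,0,0],[0,0,0],[0,0,0]]' --travel '[[0,0,-0.003],[0,0,-0.015],[0,0,-0.04],[0,0,-0.07],[0,0,-0.1]]' --gripper '[38,38,38,38,38]'

```text
time_s: 21.75
eef_pos: [0.3516, -0.24, 0.1411]
ee_rot: [[-0.199, 0.98, -0.001], [0.98, 0.199, 0.001], [0.001, -0.001, -1.0]]
contact_force: [1.4, -0.1, 0.0]
finger_gap: 0.0727
```

```bash
python3 go.py 431 100 150 112.6 3; python3 - <<'E'
from h import *
A=arm.snapshot("scene");cv2.imwrite("pics/full15.png",A[:,:,::-1])
a=A[235:305,255:345]
cv2.imwrite("pics/c15.png",cv2.resize(a,(720,560),interpolation=cv2.INTER_CUBIC)[:,:,::-1])
E
```

```text
now [ 351.6 -240.   141.1] phi 101.48 t 21.75 gap 72.7 F [ 1.4 -0.1  0. ] J [-34.   6. -23.  61.  -0. -46.]
twist [-0.0, -0.0, -3.7] travel [0.1058, 0.0485, -0.0029]
twist [-0.0, -0.0, -3.7] travel [0.1024, 0.0552, -0.003]
twist [-0.0, -0.0, -3.7] travel [0.0986, 0.0617, -0.003]
```

View pics/c15.png

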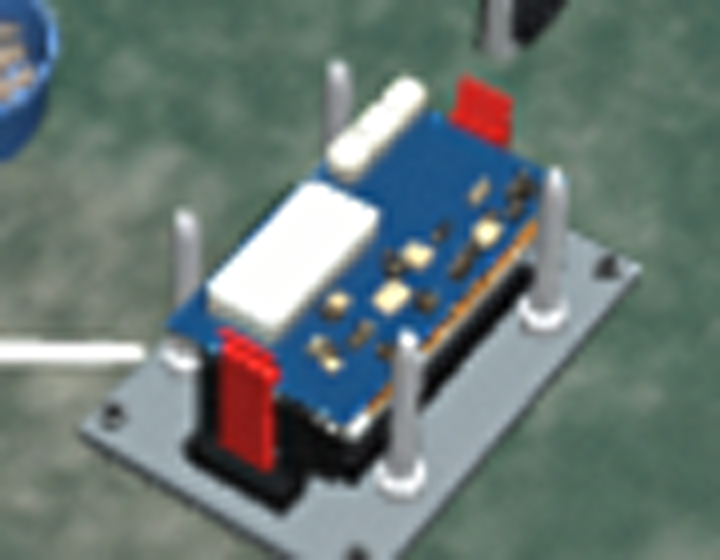

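Both red noses appear to overlap the board's short edges. I check this against projections of the seated geometry.

```bash
python3 - <<'E'
from h import *
a=np.radians(11.5); ey=np.array([np.cos(a),np.sin(a)]); ex=np.array([np.sin(a),-np.cos(a)])
def P(x,y,z,c=(353.7,-240.1)):
    w=np.array(c)+x*ex+y*ey; return (proj("scene",[[w[0]/1e3,w[1]/1e3,z/1e3]])[0]+.5-[255,235])*8-.5
for n,q in {"LF":(-30,-55,48),"RF":(30,-55,48),"RB":(30,55,48),"LB":(-30,55,48),"RF if z52":(30,-55,52),"RB if z52":(30,55,52),"far nose low tip L":(-8,53,48.8),"R":(8,53,48.8),"far clip top in L":(-8,56.5,63),"R ":(8,56.5,63),"near top out L":(-8,-60,63),"near tip L":(-8,-53,49),"near tip R":(8,-53,49),"tip0":(-36,-36,68),"tip1":(36,-36,68),"tip2":(36,36,68),"tip3":(-36,36,68)}.items(): print(n,np.round(P(*q)))
A=cv2.imread("pics/full15.png")[:,:,::-1].copy()
m=mask_up("scene",(255,235,345,305),lambda c,h:(c[...,0]-np.maximum(c[...,1],c[...,2])>50),8,img=A)
n,l,s,c=cv2.connectedComponentsWithStats(m);print(s)
E
```

```text
LF [162. 319.]
RF [344. 424.]
RB [568. 178.]
LB [393.  88.]
RF if z52 [345. 414.]
RB if z52 [569. 168.]
far nose low tip L [452. 123.]
R [499. 147.]
far clip top in L [461.  80.]
R  [509. 104.]
near top out L [216. 331.]
near tip L [232. 350.]
near tip R [280. 377.]
tip0 [186. 217.]
tip1 [407. 339.]
tip2 [555. 177.]
tip3 [340.  67.]
[[     0      0    720    560 393332]
 [   450     76     63     69   2975]
 [   521    227     13     15    113]
 [   457    304      9     10     72]
 [   220    329     60    143   6708]]
```

Post tips, near clip and far nose tip all match the projected latched state within a few pixels, so the board is seated. Next is the cover.

arm_command --twist '[[0,0,-1],[0,0,-2],[0,0,-3.7],[0,0,-3.7],[0,0,-3.7]]' --travel '[[0.03,0.014,-0.003],[0.06,0.028,-0.003],[0.09,0.042,-0.003],[0.106,0.0485,-0.003],[0.106,0.0485,-0.003]]' --gripper '[145,145,145,145,145]'

```text
time_s: 22.22
eef_pos: [0.3805, -0.1253, 0.1493]
ee_rot: [[-0.265, 0.964, 0.004], [0.964, 0.265, -0.003], [-0.004, 0.004, -1.0]]
contact_force: [0.3, -0.1, 0.6]
finger_gap: 0.0368
```

arm_command --twist '[[0,0,-1],[0,0,-2],[0,0,-3.7],[0,0,-3.7],[0,0,-3.7]]' --travel '[[0.03,0.016,-0.003],[0.06,0.032,-0.003],[0.09,0.049,-0.003],[0.102,0.055,-0.003],[0.102,0.055,-0.003]]' --gripper '[145,145,145,145,145]'

```text
time_s: 22.63
eef_pos: [0.407, -0.0105, 0.1521]
ee_rot: [[-0.329, 0.944, 0.004], [0.944, 0.329, -0.002], [-0.004, 0.003, -1.0]]
contact_force: [0.4, 0.9, -0.0]
finger_gap: 0.0366
```

```bash
python3 go.py 431 100 120 112.6 1; python3 - <<'E'
from h import *
im=cv2.imread("pics/top0.png")[:,:,::-1].copy()
for t in (150,180,210): print(measure("top",(194,190,246,242),val(t),.012,img=im))
E
```

```text
now [407.  -10.5 152.1] phi 109.23 t 22.63 gap 36.6 F [ 0.4  0.9 -0. ] J [ -1.   3. -24.  62.  -0. -21.]
twist [0.2, 0.2, -3.4] travel [0.0965, 0.059, 0.0319]
[429.5  99.9  94.4  94.7 112.6]
[429.6 100.   92.8  93.  112.6]
[429.6 100.1  91.1  91.2 112.6]
```

arm_command --twist '[[0.15,0.1,-1],[0.15,0.1,-2],[0.15,0.1,-3.4],[0.15,0.1,-3.4],[0.15,0.1,-3.4]]' --travel '[[0.03,0.018,0.01],[0.06,0.036,0.02],[0.085,0.052,0.03],[0.0965,0.059,0.04],[0.0965,0.059,0.05]]' --gripper '[145,145,145,145,145]'

```text
time_s: 23.05
eef_pos: [0.4318, 0.1014, 0.1013]
ee_rot: [[-0.387, 0.922, 0.001], [0.922, 0.387, -0.001], [-0.002, 0.001, -1.0]]
contact_force: [0.5, -0.5, -0.3]
finger_gap: 0.0368
```

```bash
python3 go.py 431 100 40 112.6 1
```

```text
now [431.8 101.4 101.3] phi 112.75 t 23.05 gap 36.8 F [ 0.5 -0.5 -0.3] J [ 13.  10. -25.  56.  -0.  -9.]
twist [0.0, 0.1, 0.1] travel [-0.0009, -0.0014, 0.0613]
```

arm_command --twist '[[0,0,0],[0,0,0],[0,0,0],[0,0,0],[0,0,0]]' --travel '[[-0.0009,-0.001,0.025],[-0.0009,-0.001,0.045],[-0.0009,-0.001,0.06],[-0.0009,-0.001,0.066],[-0.0009,-0.001,0.066]]' --gripper '[145,145,145,145,145]'

```text
time_s: 23.47
eef_pos: [0.4306, 0.0991, 0.0343]
ee_rot: [[-0.386, 0.923, -0.001], [0.923, 0.386, -0.002], [-0.002, -0.002, -1.0]]
contact_force: [-1.2, -1.3, -0.2]
finger_gap: 0.0369
```

```bash
python3 go.py 431 100 16.5 112.6 1
```

```text
now [430.6  99.1  34.3] phi 112.7 t 23.47 gap 36.9 F [-1.2 -1.3 -0.2] J [ 13.  14. -31.  46.  -0. -10.]
twist [-0.1, 0.1, 0.1] travel [0.0007, 0.0007, 0.0178]
```

arm_command --twist '[[0,0,0],[0,0,0],[0,0,0],[0,0,0],[0,0,0]]' --travel '[[0.0007,0,0.006],[0.0007,0,0.012],[0.0007,0,0.016],[0.0007,0,0.0178],[0.0007,0,0.0178]]' --gripper '[145,145,145,145,145]'

```text
time_s: 23.88
eef_pos: [0.4302, 0.0997, 0.0163]
ee_rot: [[-0.386, 0.923, -0.001], [0.923, 0.386, -0.002], [-0.001, -0.002, -1.0]]
contact_force: [0.4, 0.1, 0.7]
finger_gap: 0.037
```

arm_command --twist '[[0,0,0],[0,0,0],[0,0,0],[0,0,0],[0,0,0]]' --travel '[[0,0,0],[0,0,0],[0,0,0],[0,0,0],[0,0,0]]' --gripper '[170,200,235,255,255]'

```text
time_s: 24.3
eef_pos: [0.4304, 0.0998, 0.0167]
ee_rot: [[-0.386, 0.923, -0.001], [0.923, 0.386, -0.002], [-0.002, -0.001, -1.0]]
contact_force: [-2.8, -0.8, 6.2]
finger_gap: 0.0103
```

arm_command --twist '[[0,0,0],[0,0,0],[0,0,0],[0,0,0],[0,0,0]]' --travel '[[0,0,0],[0,0,-0.01],[0,0,-0.04],[0,0,-0.08],[0,0,-0.115]]' --gripper '[255,255,255,255,255]'

```text
time_s: 24.72
eef_pos: [0.4299, 0.0999, 0.1335]
ee_rot: [[-0.386, 0.923, -0.001], [0.923, 0.386, -0.002], [-0.001, -0.002, -1.0]]
contact_force: [0.8, 0.1, -1.1]
finger_gap: 0.0104
```

```bash
python3 go.py 353.7 -240.1 130 101.5 3
```

```text
now [429.9  99.9 133.5] phi 112.7 t 24.72 gap 10.4 F [ 0.8  0.1 -1.1] J [ 13.   8. -22.  61.  -0. -10.]
twist [-0.0, 0.0, 3.7] travel [-0.0947, -0.0672, 0.0014]
twist [-0.0, 0.0, 3.7] travel [-0.0989, -0.0609, 0.0014]
twist [-0.0, 0.0, 3.7] travel [-0.1027, -0.0543, 0.0013]
```

arm_command --twist '[[0,0,1],[0,0,2],[0,0,3],[0,0,3.7],[0,0,3.7]]' --travel '[[-0.025,-0.018,0],[-0.05,-0.036,0],[-0.075,-0.053,0],[-0.0947,-0.067,0],[-0.0947,-0.067,0]]' --gripper '[255,255,255,255,255]'

```text
time_s: 25.13
eef_pos: [0.4037, -0.0163, 0.134]
ee_rot: [[-0.322, 0.947, -0.001], [0.947, 0.322, -0.003], [-0.003, -0.002, -1.0]]
contact_force: [0.6, 0.9, -1.5]
finger_gap: 0.0101
```

arm_command --twist '[[0,0,1],[0,0,2],[0,0,3],[0,0,3.7],[0,0,3.7]]' --travel '[[-0.025,-0.015,0],[-0.05,-0.031,0],[-0.075,-0.046,0],[-0.099,-0.061,0],[-0.099,-0.061,0]]' --gripper '[255,255,255,255,255]'

```text
time_s: 25.55
eef_pos: [0.3772, -0.1328, 0.1345]
ee_rot: [[-0.257, 0.966, -0.001], [0.966, 0.257, -0.004], [-0.004, -0.002, -1.0]]
contact_force: [1.4, 0.5, -0.2]
finger_gap: 0.0102
```

```bash
python3 go.py 353.7 -240.1 120 101.5 1
```

```text
now [ 377.2 -132.8  134.5] phi 104.89 t 25.55 gap 10.2 F [ 1.4  0.5 -0.2] J [-19.   3. -27.  60.  -0. -34.]
twist [-0.1, 0.2, 3.4] travel [-0.0976, -0.0502, 0.015]
```

arm_command --twist '[[-0.1,0.2,1],[-0.1,0.2,2],[-0.1,0.2,3],[-0.1,0.2,3.4],[-0.1,0.2,3.4]]' --travel '[[-0.025,-0.013,0],[-0.05,-0.026,0.005],[-0.075,-0.039,0.01],[-0.0965,-0.05,0.012],[-0.0965,-0.05,0.012]]' --gripper '[255,255,255,255,255]'

```text
time_s: 25.97
eef_pos: [0.3531, -0.2417, 0.1227]
ee_rot: [[-0.196, 0.981, -0.0], [0.981, 0.196, -0.001], [-0.001, -0.001, -1.0]]
contact_force: [0.0, 0.6, -0.0]
finger_gap: 0.0102
```

arm_command --twist '[[0,0,0],[0,0,0]]' --travel '[[0,0,0],[0,0,0]]' --gripper '[255,255]'

```text
time_s: 26.13
eef_pos: [0.3532, -0.2415, 0.1226]
ee_rot: [[-0.196, 0.981, -0.0], [0.981, 0.196, -0.001], [-0.001, -0.001, -1.0]]
contact_force: [-0.4, 0.1, -0.7]
finger_gap: 0.0101
```

```bash
python3 go.py 353.7 -240.1 108 101.5 1
```

```text
now [ 353.2 -241.5  122.6] phi 101.31 t 26.13 gap 10.1 F [-0.4  0.1 -0.7] J [-34.   7. -25.  59.  -0. -46.]
twist [-0.0, 0.1, -0.2] travel [0.0013, 0.0008, 0.0146]
```

arm_command --twist '[[0,0,-0.2],[0,0,-0.2],[0,0,-0.2],[0,0,-0.2],[0,0,-0.2]]' --travel '[[0.0013,0.0006,0.008],[0.0013,0.0006,0.016],[0.0013,0.0006,0.022],[0.0013,0.0006,0.022],[0.0013,0.0006,0.022]]' --gripper '[255,255,255,255,255]'

```text
time_s: 26.55
eef_pos: [0.3533, -0.2396, 0.1001]
ee_rot: [[-0.2, 0.98, -0.001], [0.98, 0.2, -0.0], [-0.0, -0.001, -1.0]]
contact_force: [0.9, -0.4, -1.4]
finger_gap: 0.0103
```

```bash
python3 go.py 353.7 -240.1 101 101.5 1; python3 - <<'E'
from h import *
A=arm.snapshot("scene");cv2.imwrite("pics/full16.png",A[:,:,::-1])
a=A[215:315,250:350]
cv2.imwrite("pics/c16.png",cv2.resize(a,(600,600),interpolation=cv2.INTER_CUBIC)[:,:,::-1])
E
```

```text
now [ 353.3 -239.6  100.1] phi 101.54 t 26.55 gap 10.3 F [ 0.9 -0.4 -1.4] J [-34.   8. -27.  55.  -0. -46.]
twist [-0.1, 0.0, 0.0] travel [-0.0006, 0.0003, -0.0009]
```

View pics/c16.png

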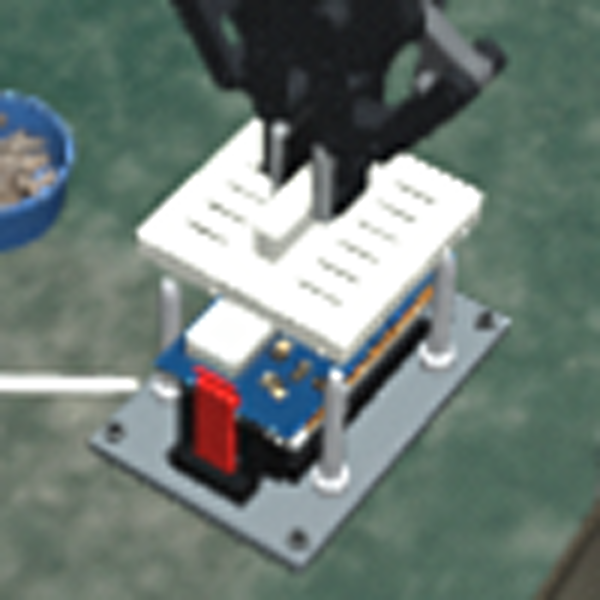

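The cover is held over the posts. Its top-face corners are at about (138,234) left, (340,346) front and (484,195) right.

```bash
python3 - <<'E'
from h import *
o=lambda q:(np.array(q)+.5)/6-.5+[250,215]
h=plane("scene",[o(q) for q in ((138,234),(340,346),(484,195),(258,120))],.0954)*1000
print(h,(h[0]+h[2])/2,(h[1]+h[3])/2,[np.linalg.norm(h[i]-h[i-1]) for i in (1,2,3,0)])
a=np.radians(11.5); ey=np.array([np.cos(a),np.sin(a)]); ex=np.array([np.sin(a),-np.cos(a)])
for c in (h[[0,2]].mean(0),h[[1,3]].mean(0)):
    d=c-[353.7,-240.1]; print("off along y",d@ey,"x",d@ex)
# edge lines on the white top's silhouette
A=cv2.imread("pics/full16.png")[:,:,::-1].copy()
c=cv2.resize(A[215:315,250:350],None,fx=6,fy=6,interpolation=cv2.INTER_CUBIC).astype(int); m=c.min(2)>150
F=np.array([(x,np.nonzero(m[:230,x])[0].min()) for x in range(155,240,4)])     # back-left (long, -x) edge, top face
R=np.array([(np.nonzero(m[y,380:])[0].max()+380,y) for y in range(172,190,3)])
w=plane("scene",o(F),.0954)*1000
f=cv2.fitLine(w.astype(np.float32),cv2.DIST_HUBER,0,.01,.01).ravel(); print("-x edge ang",np.degrees(np.arctan2(f[1],f[0])),"dist",(f[2:]-[353.7,-240.1])@ex)
E
```

```text
[[ 301.68158263 -206.47042267]
 [ 318.16055978 -291.03276616]
 [ 406.4579851  -274.39486801]
 [ 372.94665641 -191.67725036]] [ 354.06978386 -240.43264534] [ 345.55360809 -241.35500826] [np.float64(86.1530418762306), np.float64(89.8512936707705), np.float64(89.24804434722175), np.float64(72.78426126634538)]
off along y 0.2960415303210644 x 0.3996904307255432
off along y -8.2330590886404 x -0.394315727642823
-x edge ang 11.965367 dist -45.73189453631719
```

arm_command --twist '[[0,0,0],[0,0,0],[0,0,0],[0,0,0],[0,0,0]]' --travel '[[-0.0003,-0.0003,0.005],[-0.0003,-0.0003,0.01],[-0.0003,-0.0003,0.014],[-0.0003,-0.0003,0.017],[-0.0003,-0.0003,0.019]]' --gripper '[255,255,255,255,255]'

```text
time_s: 27.02
eef_pos: [0.353, -0.2401, 0.081]
ee_rot: [[-0.2, 0.98, -0.001], [0.98, 0.2, -0.0], [-0.0, -0.001, -1.0]]
contact_force: [-0.6, -0.5, -1.2]
finger_gap: 0.01
```

arm_command --twist '[[0,0,0],[0,0,0],[0,0,0],[0,0,0],[0,0,0]]' --travel '[[0,0,0.001],[0,0,0.002],[0,0,0.003],[0,0,0.004],[0,0,0.004]]' --gripper '[255,255,255,255,255]'

```text
time_s: 27.43
eef_pos: [0.353, -0.2401, 0.0769]
ee_rot: [[-0.2, 0.98, -0.001], [0.98, 0.2, -0.0], [-0.0, -0.001, -1.0]]
contact_force: [0.6, 0.7, -0.7]
finger_gap: 0.0106
```

Rim is about 8 mm below the tips with no contact. I continue to the stop.

arm_command --twist '[[0,0,0],[0,0,0],[0,0,0],[0,0,0],[0,0,0]]' --travel '[[0,0,0.0005],[0,0,0.001],[0,0,0.0014],[0,0,0.0017],[0,0,0.0017]]' --gripper '[255,255,255,255,255]'

```text
time_s: 27.85
eef_pos: [0.3531, -0.2402, 0.0756]
ee_rot: [[-0.2, 0.98, -0.001], [0.98, 0.2, -0.001], [-0.001, -0.001, -1.0]]
contact_force: [-3.0, 1.3, 10.0]
finger_gap: 0.0101
```

Contact is at 75.6 mm against an expected 75.7, so the cover is seated. I release and clear.

arm_command --twist '[[0,0,0],[0,0,0],[0,0,0],[0,0,0]]' --travel '[[0,0,0],[0,0,0],[0,0,0],[0,0,0]]' --gripper '[200,170,145,145]'

```text
time_s: 28.18
eef_pos: [0.3531, -0.2402, 0.0756]
ee_rot: [[-0.2, 0.98, -0.001], [0.98, 0.2, -0.001], [-0.001, -0.001, -1.0]]
contact_force: [0.5, -0.3, -0.1]
finger_gap: 0.0368
```

arm_command --twist '[[0,0,0],[0,0,0],[0,0,0],[0,0,0],[0,0,0]]' --travel '[[0,0,-0.005],[0,0,-0.02],[0,0,-0.05],[0,0,-0.08],[0,0,-0.11]]' --gripper '[145,145,145,145,145]'

```text
time_s: 28.6
eef_pos: [0.3528, -0.2399, 0.1872]
ee_rot: [[-0.2, 0.98, -0.001], [0.98, 0.2, -0.0], [-0.0, -0.001, -1.0]]
contact_force: [0.9, 0.2, 0.0]
finger_gap: 0.0368
```

arm_command --twist '[[0,0,0],[0,0,0],[0,0,0],[0,0,0],[0,0,0]]' --travel '[[0.02,0,0],[0.05,0,0],[0.08,0,0],[0.11,0,0],[0.11,0,0]]' --gripper '[145,145,145,145,145]'

```text
time_s: 29.02
eef_pos: [0.3296, -0.1287, 0.1875]
ee_rot: [[-0.202, 0.979, -0.001], [0.979, 0.202, 0.001], [0.001, -0.001, -1.0]]
contact_force: [0.3, -0.2, -0.1]
finger_gap: 0.0367
```

```bash
python3 - <<'E'
from h import *
A=arm.snapshot("scene");T=arm.snapshot("top");cv2.imwrite("pics/full17.png",A[:,:,::-1])
r=lambda a,s:cv2.resize(a,s,interpolation=cv2.INTER_CUBIC)
cv2.imwrite("pics/c17.png",np.hstack([r(A[225:315,255:350],(475,450)),r(T[160:285,310:400],(324,450))])[:,:,::-1])
E
```

```text
(no output)
```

View pics/c17.png

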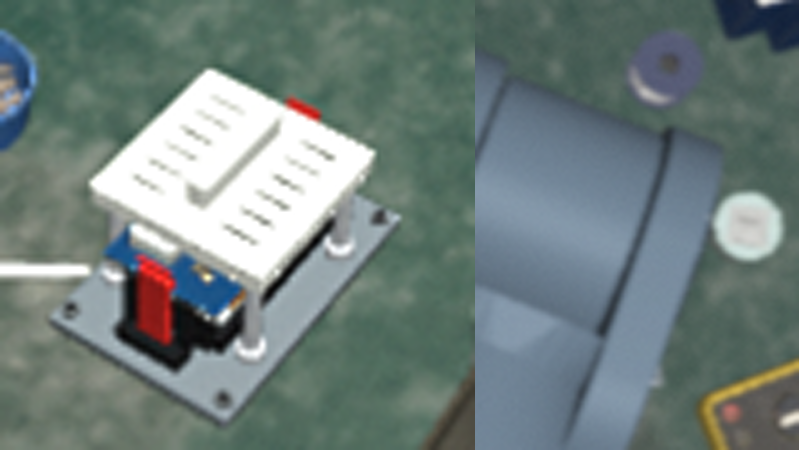

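The cover lies level over the posts, with both clips upright and the spool and tin in place. I do one numeric check of its four corners (90,185), (262,277), (377,152) and (210,68), then hand in.

```bash
python3 - <<'E'
from h import *
o=lambda q:(np.array(q)+.5)/5-.5+[255,225]
h=plane("scene",[o(q) for q in ((90,185),(262,278),(377,152),(210,68))],.071)*1000
print(h.mean(0),h[[0,2]].mean(0),h[[1,3]].mean(0),[round(np.linalg.norm(h[i]-h[i-1]),1) for i in range(4)])
print(arm.observe()["contact_force"],arm.finish_job())
E
```

```text
[ 354.5526144  -240.56552844] [ 354.33822584 -240.85172991] [ 354.76700296 -240.27932697] [np.float64(90.3), np.float64(88.3), np.float64(89.2), np.float64(89.3)]
the job is handed in; nothing more can be done
[-0.41366916 -0.1213378  -0.49067739] None
```

The unit is fully stacked in the carrier: spreader, insulator, board, then cover, each laid in line and let go. I handed the job in at about 29 s of the 112 s allowed; no verdict is reported.

**Seating:** each part stopped against a hard contact at its expected height.

| Part | Tool height at contact (mm) | Expected (mm) |
|---|---|---|
| Spreader | 30.5 | 30.5 |
| Insulator | 37.0 | 37.0 |
| Board | 40.2 | 40.6 |
| Cover | 75.6 | 75.7 |

**Last checks:**
- **Cover:** its four corners put it within about 1 mm of the carrier's centre, as a square of about 89 mm (true 88). Taken at the seated height, that fits it lying level.
- **Clips:** in the pictures both stand upright with their noses over the board's edges, within a few pixels of where a latched clip should appear.
- **Bystanders:** the spool and tin look unmoved in the last picture.
- **Robot:** it was clear of everything, with under 1 N on the tool.

**What disagreed:**
- **Board force:** I saw no 5–10 N clip resistance on the way down, only about 61 N at the bottom stop. I judged the latching from the stop height and the pictures.
- **Board angle:** while it was held, its short edge read 14.8° and its long edge 10.5°, against 11.5° for the carrier. Once seated it looked in line.
- **Top camera:** it read about 1.6 mm low in x, so I placed parts by the scene camera.

I viewed 16 pictures, two over the budget.

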